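Drive a brass insert home in a terminal plate with a staking jig and mallet

TASK

Lay the brown terminal plate in the nest of the blue staking jig, insert end in first under the punch, with its brass insert still standing proud, and let go of it. Then take the mallet and strike the sprung punch cap with brisk but light blows until the insert's flange is fully down on the plate. Finally stand the mallet upright on its rubber pad again, leaving the plate seated in the nest, the punch sprung back up and the other things on the bench where they are.

Things in the scene. Friction and masses are not known exactly. Their poses are not given: they have to be found in the camera images.
- jig: blue staking jig, fixed: base 178 x 124 x 16 mm, C-frame with a 40 x 70 mm column at the back (+x) and a 48 mm wide arm (84 to 118 mm above the bench) that overhangs the nest; its round front ends 23 mm in front of the punch axis. Origin on the underside of the base, right below the punch axis; z up, -x is the open loading side
- nest (a point): centre of the nest floor, 32 mm above the bench, 12 mm in front (-x) of the punch axis; axes as the jig. A seated plate has its origin here, x axes alike. The pocket has 1 mm play all round: 7.5 mm high walls with sloped lead-in behind and beside the plate's rear 42 mm, a 4 mm front lip. In front of the side walls only a 44 mm wide tongue carries the plate: fingers can pass beside it
- punch_cap (a point): centre of the top of the punch's steel cap (36 mm across), the face to strike; 164 mm above the bench when up. The vertical punch's flat tip (15 mm across) hangs 82 mm below this point, so 50 mm above the nest floor when up
- punch (a joint): downward travel of the sprung punch in m: 0 up, about 0.026 when the insert is home in a seated plate, stop at 0.031. Its spring pushes back with about 6 N when up and 10 N when down
- plate: brown phenolic terminal plate, 80 (x) x 56 (y) x 18 mm, 0.16 kg, lying flat. Origin at the centre of its underside, z up. The brass insert (flange 21 mm across, 6 mm thick) stands on its centre line 12 mm from the centre towards +x; the -x half is bare, with two small holes near the -x end
- insert (a joint): how far the brass insert has been driven down into the plate, in m: at 0 the underside of its flange is 10 mm clear of the plate's top face, at 0.010 it is down on the plate (home, flange top 24 mm above the plate's underside). A press fit: it needs about 9 N to move and stays where it is
- mallet: mallet: dark rubber-coated body 44 x 42 x 44 mm with flat sides at y = +-21 mm, 19 to 63 mm above its origin, and two round white nylon faces 41 mm across; the head is 82 mm tall and stands on its lower face; the wooden handle (25 mm thick) points level along -x, 41 mm up, to 136 mm from the centre. Origin at the centre of the lower face, z up. 0.42 kg
- pad: black rubber pad for the mallet, 110 x 100 x 6 mm, fixed to the bench. Origin at the centre of its underside; its top is 6 mm above the bench
- coil_copper_4: bystander: copper coil, about 86 x 121 x 80 mm, behind the work
- cutters: bystander: side cutters with red handles, 55 x 152 x 13 mm
- spool: bystander: wire spool with white flanges, 80 mm across, 72 mm tall
Mind the look-alikes: they are no part of the job. Several things have the shape of the plate; the one meant has the colours described above.

How it is judged:
By the outcome, as a careful person would: the job done as asked, in the order asked, and still so for the second after the job is handed in, with the robot touching nothing.
It also fails if it takes over 72 s, if anything falls off the work surface, if the arm or the gripper's body presses on something with over 40 N, if the wrist force passes 120 N, or if a joint passes its speed limit or range.

ROBOT

A 7-joint arm with a two-finger parallel gripper is mounted at the origin on a cart in front of the work surface, level with it; the furniture and walls round the work are solid. World frame = base frame: x ahead of the robot, y to its left, z up, the work surface at z = 0. Lengths are in m, angles in rad, forces in N, time in s.
With the tool pointing down it reaches from about 0.35 to 0.9 m from the base axis. Payload 8.1 kg.
Tool frame: the origin (TCP) lies at the very end of the fingers, on their centre line; the grasp point (between the pads) lies 19 mm behind it; z points along the fingers, y is the line along which they close (so a half turn about z gives the same grasp; the last joint's range is limited). The gripper opens to 92 mm and grips with 3 to 60 N. Pads are 19 mm wide; open, the fingers measure 130 mm over their backs; the gripper's body (75 mm by 190 mm) begins 47 mm behind the grasp point.
Start: joints at [-1.215, 0.434, 0.025, 1.573, -0.012, 1.134, -0.075], TCP at [0.277, 0.56, 0.227] pointing down, gripper open.
Joint ranges: [-2.62, 2.62], [-0.44, 2.09], [-1.27, 1.32], [0.08, 2.57], [-1.32, 4.46], [0.12, 2], [-2.74, 2.74]. Speed limits (rad/s): [2.22, 2.22, 3.01, 3.01, 3.14, 3.14, 3.14].

INTERFACE

Orientations are given as a rotation vector (axis times angle).
In Python, from cell import arm gives the robot as it stands.
- The arm moves only by the tool carry_out, never from a script. Its argument "commands" is a list of rows, each a list of 7 numbers: the opening, from 0 (shut) to 1 (fully open), then the shift along the tool's x, y, z each as a share of 0.025 m, from -1 to 1, then the turn, a rotation vector about the tool's x, y, z each as a share of 0.1 rad, from -1 to 1. A call has 1 to 8 rows; each row shifts and turns the commanded pose from where the row before left it, along the tool's axes as they then stand; what a row does not reach is not made up. A row lasts 1/10 s, in which the tool goes at most 50 mm and 8.59 degrees, less where a joint would pass 70% of its speed; a pose out of reach is approached as far as the arm can. A call with a number of a shift or a turn outside -1 to 1 is refused whole. A call with a gripper value outside its range is refused whole. The fingers move at their own pace and stop on an object; "squeeze" is the grip in N (left out, the last holds). Time passes only in rows, so rows that do not move let the fingers close. It gives the time, the measured TCP pose, the force, the opening and the grip force at its end, in the units of the state.
- arm.observe(): the state, without advancing time (a new reading comes with each control period).
- arm.get_image(name): name is "scene" or "top" or "wrist"; returns a dict with "pixels" (480x640x3 uint8, red, green, blue), "range_z" (480x640 float32, m along the optical axis (not along the pixel's ray), 0 where there is no reading), "mtx" (3x3 intrinsics, pixels), "R" (3x3) and "t" (3): a world point X has camera coordinates R X + t; the wrist camera has in their place "tool_from_camera" (4x4, takes a point from camera to tool coordinates, whose origin is the TCP and whose axes are the flange's). Camera axes: x right, y down, z forward; pixel columns grow to the right and rows downward; lengths in m; the calibration is good to about 2 mm. A picture is of the moment at which its call begins: read the wrist's pose just before it.
- arm.sign_off(): hands the job in; it is judged then, once.
The state is a dict: "clock": time; "joints": joint angles; "dq": joint speeds; "joint_efforts": joint torques, N m; "position": TCP position; "ee_rot": TCP orientation; "force": force on the tool from outside, world axes, zero at the start; "ft_torque": the same for the moment, N m; "width": opening from 0.0 (shut) to 1.0 (fully open); "gripper_force": force on a finger pad.
Only numpy, scipy, OpenCV 4.12 (cv2) and the standard library are available. Lean on these libraries where they do the work, as an engineer would, in place of code of your own. Each camera call takes 0.05 s, during which the arm holds its last target. There are 200 camera calls.

## Working session

There is one attempt and no reset: what is moved stays moved. The work goes in short steps, Python scripts to look and compute and a tool call to move; the robot and the scene stay as the last step left them, time stands still between calls to the robot, and variables do not carry over. Pictures are saved under pics/ and viewed, at most 10 in all, crops included, and the job is handed in when it is done.

Besides the shell and the picture viewer there is one more tool, called after ">>>" as a command line: name --pt "numbers of a row" for each row, then --argument value for the rest. carry_out: Moves the arm, as the interface text tells. Shift numbers are shares of 0.025 m and turn numbers shares of 0.1 rad, none past 1 either way. Its arguments: {"type":"object","properties":{"commands":{"type":"array"},"squeeze":{"type":"number"}},"required":["commands"]}

```bash
mkdir -p pics; ls
cat > h.py <<'E'
import numpy as np,cv2
from cell import arm
from scipy.spatial.transform import Rotation as Ro
def cloud(d,T=None):
    z=d["range_z"].astype(float);v,u=np.mgrid[0:480,0:640];K=d["mtx"]
    P=np.stack([(u-K[0,2])/K[0,0]*z,(v-K[1,2])/K[1,1]*z,z],-1)
    if "R" in d: P=(P-d["t"])@d["R"]
    else:
        M=d["tool_from_camera"];P=P@M[:3,:3].T+M[:3,3]
        P=P@T[0].T+T[1]
    P[z==0]=np.nan
    return P
def pose():
    s=arm.observe();return Ro.from_rotvec(s["ee_rot"]).as_matrix(),np.array(s["position"])
def save(d,n): cv2.imwrite("pics/"+n+".png",d["pixels"][:,:,::-1])
E
python3 - <<'E'
from h import *
s=arm.observe();print({k:np.round(v,3) for k,v in s.items()});print(pose()[0].round(3))
for n in("top","scene"):
    d=arm.get_image(n);save(d,n);np.savez(n,**d);print(n,d["mtx"].round(1).tolist(),(-d["R"].T@d["t"]).round(3),d["R"].round(2).tolist())
E
```

```text
pics
{'clock': np.float64(0.0), 'joints': array([-1.215,  0.435,  0.025,  1.574, -0.012,  1.134, -0.075]), 'dq': array([-0.   ,  0.001,  0.   ,  0.002, -0.   , -0.001,  0.001]), 'joint_efforts': array([-1.0000e-03, -6.6784e+01,  9.8500e-01, -3.1446e+01, -6.1000e-02,
        4.3000e-02,  0.0000e+00]), 'position': array([0.277, 0.56 , 0.226]), 'ee_rot': array([-7.140e-01, -3.059e+00,  2.000e-03]), 'force': array([ 0.799, -0.75 , -0.036]), 'ft_torque': array([ 0.038, -0.009, -0.014]), 'gripper_force': np.float64(0.0), 'width': np.float64(1.0)}
[[-0.897  0.443 -0.001]
 [ 0.443  0.897 -0.001]
 [-0.    -0.002 -1.   ]]
top [[479.1, 0.0, 317.8], [0.0, 479.1, 238.3], [0.0, 0.0, 1.0]] [0.425 0.065 1.189] [[-0.01, -1.0, -0.02], [-0.99, 0.01, -0.1], [0.1, 0.01, -0.99]]
scene [[575.8, 0.0, 321.9], [0.0, 575.8, 232.1], [0.0, 0.0, 1.0]] [-0.03  -1.085  0.766] [[0.9, -0.44, -0.01], [-0.21, -0.39, -0.9], [0.39, 0.81, -0.44]]
```

View pics/top.png

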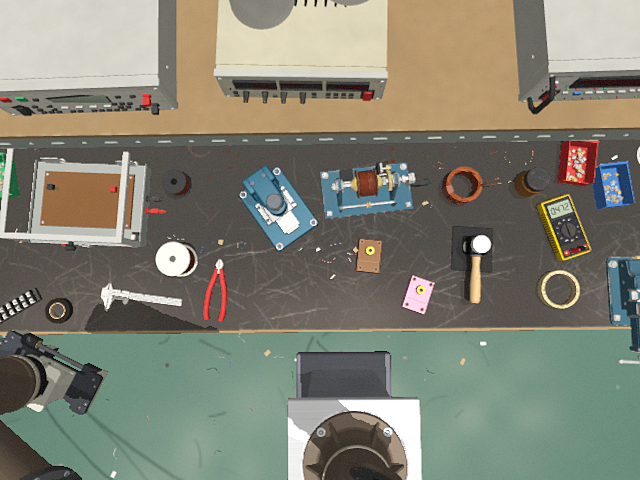

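View pics/scene.png

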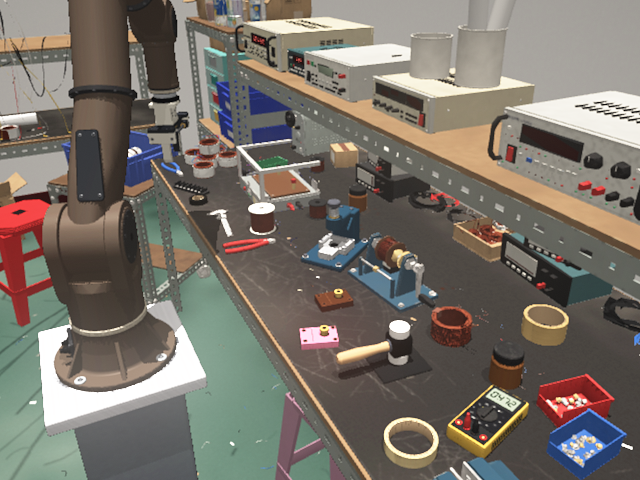

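The top view shows the brown plate at (369,255) with its insert at (371,250), the jig with its cap at about (275,203) opening to the lower right, and the mallet head at (481,244) with its handle down to (474,300). In the scene view the plate is at (334,299) and the mallet head at (399,340). The pink plate is a look-alike.

Run:
```python
from h import *
d=dict(np.load("top.npz"));P=cloud(d);hsv=cv2.cvtColor(d["pixels"],cv2.COLOR_RGB2HSV)
def crop(x0,x1,y0,y1):
    m=np.zeros((480,640),bool);m[y0:y1,x0:x1]=1;return m
def rect(name,m):
    q=P[m];q=q[~np.isnan(q[:,0])]
    print(name,len(q),"z",np.median(q[:,2]).round(4),"mean",q.mean(0).round(4),"rect",cv2.minAreaRect((q[:,:2]*1000).astype(np.float32)))
b=crop(345,395,230,285)
rect("plate",b&(P[...,2]>.011)&(P[...,2]<.022))
rect("insert",b&(P[...,2]>.026))
rect("mallet top",crop(455,500,225,265)&(P[...,2]>.080))
rect("handle",crop(455,500,262,310)&(P[...,2]>.035))
rect("pad",crop(445,500,220,275)&(P[...,2]>.003)&(P[...,2]<.010))
j=crop(230,325,155,260)
rect("base",j&(P[...,2]>.011)&(P[...,2]<.021))
rect("cap",j&(P[...,2]>.155))
rect("arm",j&(P[...,2]>.11)&(P[...,2]<.125))
rect("nest",j&(P[...,2]>.03)&(P[...,2]<.045))
print("bench z",np.nanmedian(P[crop(330,350,260,300)][:,2]))
for u,v in[(275,203),(288,226),(369,262),(481,244)]:print(u,v,P[v,u].round(3))
I=cv2.cvtColor(d["pixels"],cv2.COLOR_RGB2BGR)
a=cv2.resize(I[150:265,230:400],None,fx=4.5,fy=4.5,interpolation=cv2.INTER_CUBIC);cv2.imwrite("pics/crop1.png",a)
```

```text
plate 681 z 0.0169 mean [ 0.4982 -0.0417  0.0168] rect ((499.770263671875, -42.17866134643555), (56.3001708984375, 80.19486236572266), 83.358642578125)
insert 57 z 0.0322 mean [ 0.5116 -0.0434  0.0322] rect ((511.9983215332031, -43.45161437988281), (17.325525283813477, 19.36636734008789), 89.75152587890625)
mallet top 248 z 0.0871 mean [ 0.5193 -0.2934  0.0868] rect ((519.2098999023438, -293.0546569824219), (39.63373947143555, 37.223690032958984), 87.96293640136719)
handle 387 z 0.0546 mean [ 0.4299 -0.2859  0.0541] rect ((431.9862060546875, -288.29052734375), (24.182857513427734, 96.37659454345703), 85.71813201904297)
pad 1171 z 0.005 mean [ 0.5179 -0.2923  0.0053] rect ((519.42138671875, -299.23333740234375), (136.94679260253906, 133.92510986328125), 89.35045623779297)
base 1732 z 0.0152 mean [0.6064 0.1656 0.0153] rect ((643.1053466796875, 145.19772338867188), (176.572265625, 209.5711669921875), 34.944793701171875)
cap 210 z 0.163 mean [0.6104 0.1751 0.1629] rect ((610.4356689453125, 175.06948852539062), (33.656333923339844, 32.959877014160156), 2.1647212505340576)
arm 876 z 0.115 mean [0.6511 0.2034 0.1151] rect ((640.9249267578125, 194.20932006835938), (113.7483901977539, 68.81838989257812), 37.015296936035156)
nest 577 z 0.0343 mean [0.6037 0.1705 0.0351] rect ((609.9837646484375, 174.4669952392578), (116.19934844970703, 83.85885620117188), 35.00209426879883)
bench z 0.0008839495700994408
275 203 [0.606 0.171 0.165]
288 226 [0.573 0.154 0.033]
369 262 [ 0.484 -0.043  0.017]
481 244 [ 0.519 -0.294  0.087]
```

View pics/crop1.png

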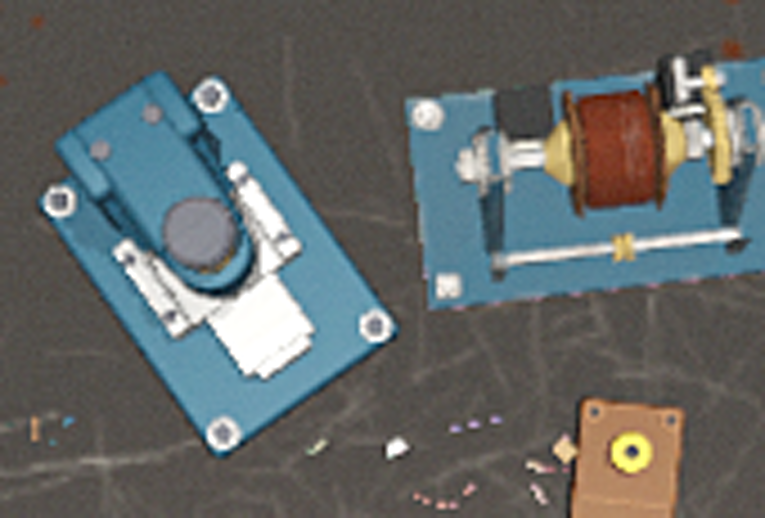

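The crop shows the jig: cap at crop (200,233), white nest opening to the lower right, jig yaw about 34°. The plate's insert is on the +x world side, which matches the depth data: the centre is at (0.500,-0.042) and the insert is 12 mm towards +x. Next I refine the jig yaw and write a move planner.

```bash
cat >> h.py <<'E'
def target(yaw,tilt,flip=False):
    """tool x along yaw (or opposite if flip), fingers leaning so that they point towards yaw by tilt"""
    c,s=np.cos(yaw),np.sin(yaw)
    f=np.array([c,s,0]);up=np.array([0,0,1.])
    z=f*np.sin(tilt)-up*np.cos(tilt); x=f*np.cos(tilt)+up*np.sin(tilt)
    if flip:x=-x
    return np.stack([x,np.cross(z,x),z],1)
def plan(R1,p1,R0=None,p0=None):
    if R0 is None:R0,p0=pose()
    rv=Ro.from_matrix(R0.T@R1).as_rotvec()
    print("turn(units)",(rv/.1).round(2),"shift after turn(units)",(R1.T@(np.array(p1)-p0)/.025).round(2),"shift before turn",(R0.T@(np.array(p1)-p0)/.025).round(2))
E
python3 - <<'E'
from h import *
w=arm.get_image("wrist");print(w["tool_from_camera"].round(3),w["mtx"].round(0).tolist())
d=dict(np.load("top.npz"));K=d["mtx"]
# jig yaw: blue base edges at z=.016, screws
hsv=cv2.cvtColor(d["pixels"],cv2.COLOR_RGB2HSV)
m=cv2.inRange(hsv,(95,90,50),(115,255,255));m[:, :235]=0;m[:,318:]=0;m[:150]=0;m[265:]=0
P=cloud(d);m[~((P[...,2]>.008)&(P[...,2]<.022))]=0
q=P[m>0];print(len(q),cv2.minAreaRect((q[:,:2]*1000).astype(np.float32)))
for yaw in np.deg2rad([32,33,34,35,36]):
    c,s=np.cos(yaw),np.sin(yaw);l=(q[:,:2]-[.6104,.1751])@np.array([[c,-s],[s,c]])
    print(np.rad2deg(yaw),np.percentile(l,[1,99],axis=0).round(4).tolist(),np.ptp(l,axis=0).round(4))
n=(P[...,2]>.0255)&(P[...,2]<.0365);n[:,:235]=0;n[:,318:]=0;n[:150]=0;n[265:]=0;n&=hsv[...,1]<60
q=P[n];c,s=np.cos(.58),np.sin(.58);print("nest",cv2.minAreaRect((q[:,:2]*1000).astype(np.float32)),((q[:,:2]-[.6104,.1751])@np.array([[c,-s],[s,c]])).mean(0))
yw=-.116;f=np.array([np.cos(yw),np.sin(yw),0])
for fl in(0,1):plan(target(yw,.6,fl),np.array([.4998,-.0422,.12])-.022*f)
E
```

```text
[[ 0.    -0.966 -0.257  0.067]
 [ 1.     0.    -0.    -0.   ]
 [ 0.    -0.257  0.966 -0.158]
 [ 0.     0.     0.     1.   ]] [[361.0, 0.0, 315.0], [0.0, 361.0, 239.0], [0.0, 0.0, 1.0]]
1508 ((619.6275634765625, 180.57339477539062), (178.53016662597656, 123.18338012695312), 34.8753662109375)
32.0 [[-0.0788, -0.0622], [0.0918, 0.0622]] [0.183  0.1301]
33.0 [[-0.0783, -0.0617], [0.0924, 0.0612]] [0.1813 0.1277]
34.0 [[-0.078, -0.0614], [0.0917, 0.0604]] [0.1796 0.1252]
35.0 [[-0.078, -0.0616], [0.0918, 0.0602]] [0.1785 0.1233]
36.0 [[-0.078, -0.062], [0.0924, 0.0603]] [0.1783 0.1257]
nest ((618.1038208007812, 180.23336791992188), (165.8260040283203, 107.00009155273438), 33.42288589477539) [-0.01999003  0.00025502]
turn(units) [-8.31  1.45 26.85] shift after turn(units) [ 6.49 22.89  9.59] shift before turn [-17.84 -17.93   4.27]
turn(units) [-1.04 -5.94 -3.32] shift after turn(units) [ -6.49 -22.89   9.59] shift before turn [-17.84 -17.93   4.27]
```

>>> carry_out --pt "1 -1 -1 0 0 0 0" --pt "1 -1 -1 0 0 0 0" --pt "1 -1 -1 0 0 0 0" --pt "1 -1 -1 0 0 0 0" --pt "1 -1 -1 0 0 0 0" --pt "1 -1 -1 0 0 0 0" --pt "1 -1 -1 0 0 0 0" --pt "1 -1 -1 0 0 0 0"

```text
clock: 0.95
position: [0.3677, 0.2909, 0.2266]
ee_rot: [-0.714, -3.059, 0.0]
force: [0.0, 0.1, -0.3]
width: 1.001
gripper_force: 0.0
```

>>> carry_out --pt "1 -1 -1 0 0 0 0" --pt "1 -1 -1 0 0 0 0" --pt "1 -1 -1 0 0 0 0" --pt "1 -1 -1 0 0 0 0" --pt "1 -1 -1 0 0 0 0" --pt "1 -1 -1 0 0 0 0" --pt "1 -1 -1 0 0 0 0" --pt "1 -1 -1 0 0 0 0"

```text
clock: 1.75
position: [0.4584, 0.0231, 0.2267]
ee_rot: [0.714, 3.059, 0.0]
force: [-0.2, 0.5, 0.0]
width: 1.002
gripper_force: 0.0
```

>>> carry_out --pt "1 0 0 0 -0.15 -0.85 -0.47" --pt "1 0 0 0 -0.15 -0.85 -0.47" --pt "1 0 0 0 -0.15 -0.85 -0.47" --pt "1 0 0 0 -0.15 -0.85 -0.47" --pt "1 0 0 0 -0.15 -0.85 -0.47" --pt "1 0 0 0 -0.15 -0.85 -0.47" --pt "1 0 0 0 -0.15 -0.85 -0.47" --pt "1 0 0 0 0 0 0"

```text
clock: 2.55
position: [0.4565, 0.0233, 0.2256]
ee_rot: [0.155, 2.543, -0.047]
force: [-0.9, -0.1, 0.5]
width: 0.999
gripper_force: 0.0
```

Run:
```python
from h import *
yw=-.116;f=np.array([np.cos(yw),np.sin(yw),0])
print(arm.observe()["joints"].round(2),pose()[1])
plan(target(yw,.6,1),np.array([.4998,-.0422,.12])-.022*f)
T=pose();w=arm.get_image("wrist");save(w,"w1");P=cloud(w,T)
m=(P[...,2]>.011)&(P[...,2]<.023)&(abs(P[...,0]-.5)<.06)&(abs(P[...,1]+.04)<.05)
q=P[m];print(len(q),cv2.minAreaRect((q[:,:2]*1000).astype(np.float32)),np.median(q[:,2]))
m=(P[...,2]>.028)&(P[...,2]<.05)&(abs(P[...,0]-.5)<.06)&(abs(P[...,1]+.04)<.05)
q=P[m];print("ins",len(q),q.mean(0))
```

```text
[-0.52 -0.12  0.11  2.45  0.83  0.41  0.34] [0.45645963 0.02329191 0.22560375]
turn(units) [-0.02 -0.06 -0.05] shift after turn(units) [ 1.44 -2.4   4.13] shift before turn [ 1.41 -2.4   4.15]
4274 ((496.7770690917969, -44.40613555908203), (56.318504333496094, 81.15215301513672), 83.30584716796875) 0.017824522869745174
ins 354 [ 0.50755637 -0.04532084  0.03205116]
```

View pics/w1.png

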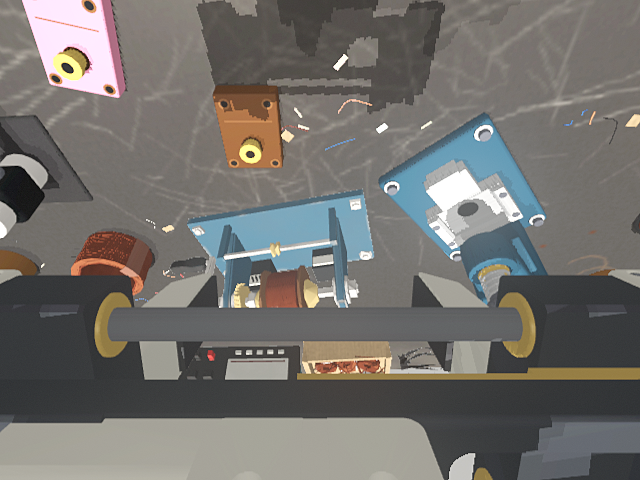

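The wrist view shows the brown plate upright at (250,127) with its insert at (250,152), and the jig nest at (462,200). Both views agree to within 3 mm, so I go down to grasp.

Run:
```python
from h import *
R=target(-.116,.6,1);R0,p=pose()
plan(R,[.4762,-.0404,.06]);print((R.T@[0,0,-.051]/.025).round(3))
```

```text
turn(units) [-0.03 -0.08 -0.08] shift after turn(units) [ 2.89 -2.45  6.08] shift before turn [ 2.82 -2.46  6.11]
[ 1.152 -0.     1.684]
```

>>> carry_out --pt "1 0.4 -0.35 0.87 0 -0.06 -0.08" --pt "1 0.4 -0.35 0.87 0 0 0" --pt "1 0.4 -0.35 0.87 0 0 0" --pt "1 0.4 -0.35 0.87 0 0 0" --pt "1 0.43 -0.35 0.87 0 0 0" --pt "1 0.43 -0.35 0.87 0 0 0" --pt "1 0.43 -0.35 0.87 0 0 0" --pt "1 0 0 0 0 0 0"

```text
clock: 3.4
position: [0.4769, -0.0324, 0.1188]
ee_rot: [0.16, 2.526, -0.096]
force: [-0.4, -1.0, -0.2]
width: 1.001
gripper_force: 0.0
```

>>> carry_out --pt "1 0.29 0 0.42 0 0 0" --pt "1 0.29 0 0.42 0 0 0" --pt "1 0.29 0 0.42 0 0 0" --pt "1 0.28 0 0.42 0 0 0" --pt "1 0 0 0 0 0 0" --pt "1 0 0 0 0 0 0"

```text
clock: 4.0
position: [0.4761, -0.0319, 0.0702]
ee_rot: [0.152, 2.53, -0.096]
force: [-0.4, -0.4, 1.1]
width: 0.997
gripper_force: 0.0
```

Run:
```python
from h import *
T=pose();print(T[1],arm.observe()["force"]);plan(target(-.116,.6,1),[.4762,-.0404,.009]);w=arm.get_image("wrist");save(w,"w2")
```

```text
[ 0.47611453 -0.03188814  0.07021308] [-0.44432795 -0.38347799  1.09589241]
turn(units) [-0.37  0.09  0.07] shift after turn(units) [ 1.35 -0.34  2.05] shift before turn [ 1.37 -0.25  2.04]
```

View pics/w2.png

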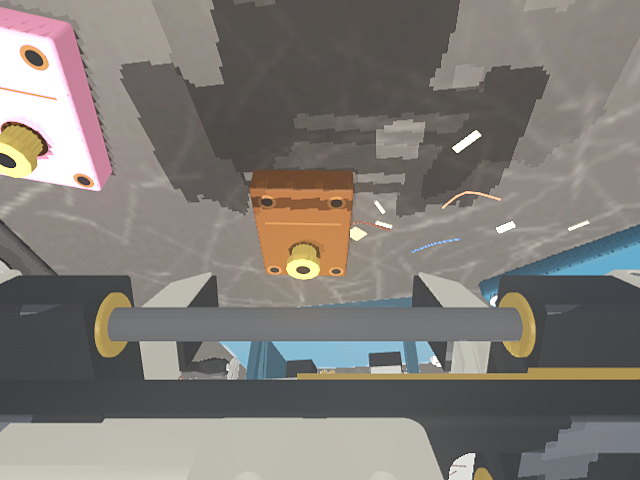

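The plate is between the fingers at (303,225), slightly left of centre, as the residual shift predicts. The last descent came up short, so I check the joints before continuing.

>>> carry_out --pt "1 0.2 -0.17 0.3 -0.18 0.05 0.04" --pt "1 0.2 -0.17 0.3 -0.19 0.05 0.04" --pt "1 0.2 0 0.3 0 0 0" --pt "1 0.2 0 0.3 0 0 0" --pt "1 0.2 0 0.3 0 0 0" --pt "1 0 0 0 0 0 0"

```text
clock: 4.65
position: [0.4805, -0.0404, 0.0263]
ee_rot: [0.139, 2.543, -0.05]
force: [-1.5, -0.2, -0.1]
width: 0.998
gripper_force: 0.0
```

Run:
```python
from h import *
T=pose();s=arm.observe();print(T[1],s["force"],s["joints"].round(3));plan(target(-.116,.6,1),[.4762,-.0404,.009])
```

```text
[ 0.48045185 -0.04040175  0.02632544] [-1.47188978 -0.16881394 -0.10645485] [ 0.769  0.872 -1.257  2.569  2.056  1.059 -0.56 ]
turn(units) [-0.02 -0.04  0.07] shift after turn(units) [ 0.53 -0.02  0.48] shift before turn [ 0.53 -0.02  0.48]
```

Joints 3 and 4 are close to their limits with this lean, so I reduce the tilt to 0.45 rad. That still clears the jig arm.

Run:
```python
from h import *
plan(target(-.116,.45,1),[.4735,-.0403,.0085])
```

```text
turn(units) [-0.02  1.46  0.07] shift after turn(units) [ 0.56 -0.03  0.52] shift before turn [ 0.63 -0.02  0.44]
```

>>> carry_out --pt "1 0 0 0 0 0.5 0.04" --pt "1 0 0 0 0 0.5 0.03" --pt "1 0 0 0 0 0.46 0" --pt "1 0.19 -0.01 0.17 0 0 0" --pt "1 0.19 -0.01 0.17 0 0 0" --pt "1 0.18 0 0.17 0 0 0" --pt "1 0 0 0 0 0 0"

```text
clock: 5.35
position: [0.472, -0.0394, 0.0086]
ee_rot: [0.16, 2.687, -0.031]
force: [-1.3, 0.8, -1.0]
width: 0.997
gripper_force: 0.0
```

Run:
```python
from h import *
T=pose();s=arm.observe();print(T[1],s["force"],s["joints"].round(3));plan(target(-.116,.45,1),[.4735,-.0403,.0085])
```

```text
[ 0.47195451 -0.03937551  0.00856457] [-1.26368639  0.75040853 -0.97696933] [ 0.79   0.835 -1.222  2.477  1.864  0.894 -0.375]
turn(units) [ 0.03 -0.   -0.03] shift after turn(units) [-0.06 -0.03  0.03] shift before turn [-0.06 -0.03  0.03]
```

>>> carry_out --pt "0.5 0 0 0 0 0 0" --pt "0.5 0 0 0 0 0 0" --pt "0.5 0 0 0 0 0 0" --pt "0.5 0 0 0 0 0 0" --pt "0.5 0 0 0 0 0 0" --pt "0.5 0 0 0 0 0 0" --squeeze 35

```text
clock: 5.95
position: [0.4737, -0.0399, 0.0101]
ee_rot: [0.163, 2.685, -0.031]
force: [-0.4, -0.9, 1.0]
width: 0.605
gripper_force: 35.0
```

>>> carry_out --pt "0.5 -0.17 0 -0.36 0 0 0" --pt "0.5 -0.17 0 -0.36 0 0 0" --pt "0.5 -0.35 0 -0.72 0 0 0" --pt "0.5 -0.35 0 -0.72 0 0 0" --pt "0.5 -0.35 0 -0.72 0 0 0" --pt "0.5 0 0 0 0 0 0" --pt "0.5 0 0 0 0 0 0"

```text
clock: 6.65
position: [0.4733, -0.0409, 0.09]
ee_rot: [0.163, 2.684, -0.033]
force: [0.4, -0.3, -1.2]
width: 0.603
gripper_force: 35.0
```

```bash
cat > look.py <<'E'
from h import *
T=pose();s=arm.observe();print(T[1],s["force"].round(2),s["joints"].round(3),s["width"],s["gripper_force"])
w=arm.get_image("wrist");Pt=cloud(w,(np.eye(3),np.zeros(3)));hsv=cv2.cvtColor(w["pixels"],cv2.COLOR_RGB2HSV)
np.savez("wl",P=Pt,pix=w["pixels"],R=T[0],p=T[1]);save(w,"wl")
m=cv2.inRange(hsv,(3,110,60),(17,255,255))>0
m&=(abs(Pt[...,1])<.032)&(abs(Pt[...,2])<.06)&(abs(Pt[...,0])<.08)
n=cv2.inRange(hsv,(20,80,80),(35,255,255))>0
n&=(abs(Pt[...,1])<.032)&(abs(Pt[...,2])<.06)&(abs(Pt[...,0])<.08)
q=Pt[m];print(len(q),n.sum())
# fit top plane robustly
c=q.copy()
for _ in range(6):
    o=np.median(c,0) if _==0 else c.mean(0);u,S,V=np.linalg.svd(c-o);nn=V[2]*np.sign(-V[2][2]);d=(q-o)@nn;c=q[abs(d)<.0015*(3 if _<3 else 1)]
print("plane n(tool)",nn.round(3),"tilt about y",np.arctan2(nn[0],-nn[2]),len(c))
nw=T[0]@nn;print("normal world",nw.round(3))
# in-plane rect with axes: ex ~ -tool x (plate +x)
ex=-np.array([1,0,0.]);ex-=ex@nn*nn;ex/=np.linalg.norm(ex);ey=np.cross(nn,ex)
ab=np.stack([(c-o)@ex,(c-o)@ey],1)*1000
r=cv2.minAreaRect(ab.astype(np.float32));print(r)
ctr=o+(r[0][0]*ex+r[0][1]*ey)/1000
print("top-face centre tool",ctr.round(4),"world",(T[0]@ctr+T[1]).round(4))
if n.sum()>20:
    k=Pt[n];hh=(k-o)@nn;k=k[hh>.012];print("insert wrt centre (plate x,y,h) mm",((k-ctr)@np.stack([ex,ey,nn],1)*1000).mean(0).round(1))
E
python3 look.py
```

```text
[ 0.47329063 -0.04089297  0.08999619] [ 0.35 -0.27 -1.2 ] [ 0.885  0.529 -1.235  2.413  1.539  0.624 -0.105] 0.603472673386293 34.985175132751465
5943 984
plane n(tool) [-0.44   0.006 -0.898] tilt about y -0.45557427133389194 5131
normal world [0.003 0.002 1.   ]
((10.019424438476562, -0.3295764923095703), (55.56106185913086, 77.8500747680664), 89.44767761230469)
top-face centre tool [-0.0231 -0.001   0.0026] world [ 0.4949 -0.0446  0.0978]
insert wrt centre (plate x,y,h) mm [ 7.2 -0.1 13.9]
```

View pics/wl.png

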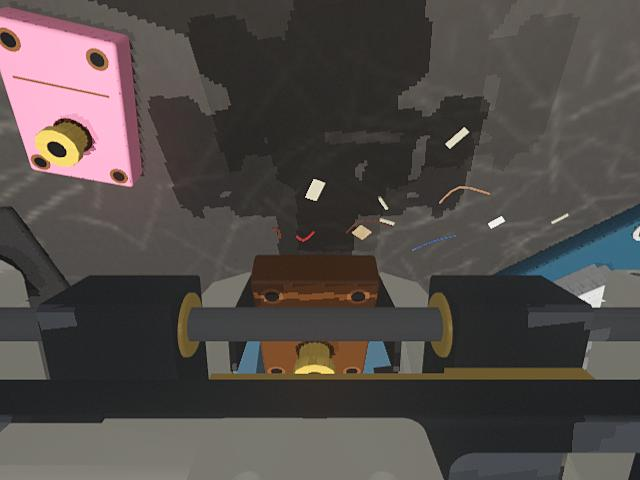

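The wrist picture shows the plate gripped level between the fingers at (315,310), with the insert ahead at (315,360). Next I raise it and move sideways to measure the jig with the same camera.

Run:
```python
from h import *
plan(target(-.116,.45,1),[.455,.03,.22])
```

```text
turn(units) [ 0.02  0.02 -0.06] shift after turn(units) [-1.34  2.72 -5.16] shift before turn [-1.33  2.74 -5.15]
```

>>> carry_out --pt "0.5 -0.22 0.45 -0.86 0 0 0" --pt "0.5 -0.22 0.45 -0.86 0 0 0" --pt "0.5 -0.22 0.45 -0.86 0 0 0" --pt "0.5 -0.22 0.45 -0.86 0 0 0" --pt "0.5 -0.22 0.45 -0.86 0 0 0" --pt "0.5 -0.22 0.45 -0.86 0 0 0" --pt "0.5 0 0 0 0 0 0" --pt "0.5 0 0 0 0 0 0"

```text
clock: 7.5
position: [0.4543, 0.0268, 0.2178]
ee_rot: [0.164, 2.687, -0.034]
force: [0.6, -0.6, -1.4]
width: 0.603
gripper_force: 35.0
```

```bash
python3 look.py
python3 - <<'E'
from h import *
d=np.load("wl.npz");P=d["P"]@d["R"].T+d["p"];hsv=cv2.cvtColor(d["pix"],cv2.COLOR_RGB2HSV)
near=(np.hypot(P[...,0]-.61,P[...,1]-.175)<.13)
m=near&(P[...,2]>.008)&(P[...,2]<.022)&(cv2.inRange(hsv,(95,80,40),(115,255,255))>0)
q=P[m];print(len(q),np.median(q[:,2]),cv2.minAreaRect((q[:,:2]*1000).astype(np.float32)))
yaw=.608;c,s=np.cos(yaw),np.sin(yaw);M=np.array([[c,-s],[s,c]])
l=(q[:,:2]-[.6104,.1751])@M;print("local ext",l.min(0),l.max(0), np.percentile(l,[.5,99.5],axis=0).round(4).tolist())
n=near&(P[...,2]>.026)&(P[...,2]<.0335)&(hsv[...,1]<70);q=P[n];l=(q[:,:2]-[.6104,.1751])@M;print("nest",len(q),np.median(q[:,2]),np.percentile(l,[1,50,99],axis=0).round(4).tolist())
t=l[l[:,0]<-.03];
if len(t)>20:print("tongue y",np.percentile(t[:,1],[1,99]))
for lo,hi in((.016,.024),(.024,.034),(.034,.0415),(.08,.125),(.125,.17)):
    k=near&(P[...,2]>lo)&(P[...,2]<hi);print(lo,k.sum(), np.percentile((P[k][:,:2]-[.6104,.1751])@M,[2,98],axis=0).round(4).tolist() if k.sum()>5 else "")
I=cv2.cvtColor(d["pix"],cv2.COLOR_RGB2BGR);cv2.imwrite("pics/wl2.png",cv2.resize(I[60:400,300:640],None,fx=1.7,fy=1.7))
E
```

```text
[0.45430081 0.02681958 0.21783065] [ 0.63 -0.56 -1.44] [ 0.981  0.029 -1.255  2.269  0.426  0.478  0.839] 0.6029471519761797 34.985225200653076
5945 975
plane n(tool) [-0.441  0.005 -0.897] tilt about y -0.457167752637129 4750
normal world [0.007 0.002 1.   ]
((7.264734268188477, -0.5397014617919922), (77.8432388305664, 55.55851745605469), 0.12078871577978134)
top-face centre tool [-0.0231 -0.0012  0.0026] world [0.4759 0.023  0.2256]
insert wrt centre (plate x,y,h) mm [ 6.9 -0.  13.8]
6004 0.01563045952640639 ((627.7537841796875, 154.64476013183594), (182.3861541748047, 175.10546875), 34.83934783935547)
local ext [-0.0886296  -0.11425916] [0.09374842 0.06085541] [[-0.0831, -0.1081], [0.0853, 0.0605]]
nest 3071 0.031771655442267316 [[-0.0626, -0.034], [-0.0148, 0.0011], [0.0494, 0.0375]]
tongue y [-0.02197974  0.02120984]
0.016 2828 [[-0.0796, -0.0939], [0.0839, 0.0573]]
0.024 3269 [[-0.0625, -0.0322], [0.0284, 0.0357]]
0.034 1588 [[-0.0619, -0.0408], [0.0506, 0.0406]]
0.08 300 [[-0.0249, -0.006], [-0.0065, 0.0211]]
0.125 0
```

View pics/wl2.png

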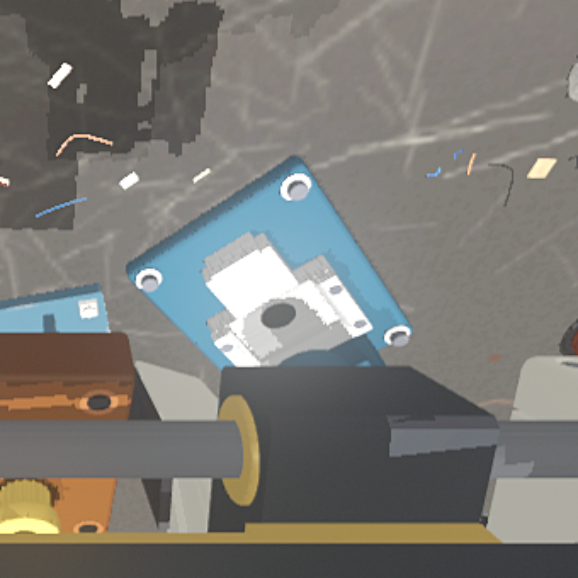

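Run:
```python
from h import *
d=np.load("wl.npz");P=d["P"]@d["R"].T+d["p"];hsv=cv2.cvtColor(d["pix"],cv2.COLOR_RGB2HSV)
yaw=.608;c,s=np.cos(yaw),np.sin(yaw);M=np.array([[c,-s],[s,c]])
L=np.full(P.shape,np.nan);L[...,:2]=(P[...,:2]-[.6104,.1751])@M;L[...,2]=P[...,2]
b=(L[...,2]>.0135)&(L[...,2]<.018)&(cv2.inRange(hsv,(95,80,40),(115,255,255))>0)&(abs(L[...,1])<.07)&(L[...,0]<.1)&(L[...,0]>-.1)
q=L[b]
# front edge: min x per y-bin ; side edges: min/max y per x-bin
ys=np.arange(-.04,.041,.01);fx=[q[abs(q[:,1]-y)<.004][:,0].min() for y in ys];print("front",np.round(fx,4),np.polyfit(ys,fx,1).round(4))
xs=np.arange(-.06,.0,.01)
for f,n in((np.max,"left"),(np.min,"right")):
    e=[f(q[abs(q[:,0]-x)<.004][:,1]) for x in xs];print(n,np.round(e,4),np.polyfit(xs,e,1).round(4))
# lip & nest cross profile on the centre line
for x in np.arange(-.072,-.02,.002):
    k=(abs(L[...,0]-x)<.001)&(abs(L[...,1])<.012);print(round(x,3),np.nanmedian(L[k][:,2]).round(4) if k.any() else None,end="; ")
print()
for y in np.arange(-.044,.045,.002):
    k=(abs(L[...,1]-y)<.001)&(abs(L[...,0]+.006)<.006);print(round(y,3),np.nanmedian(L[k][:,2]).round(4) if k.any() else None,end="; ")
```

```text
front [-0.0831 -0.0823 -0.0829 -0.0818 -0.082  -0.0817 -0.0821 -0.0822 -0.0823] [ 0.0095 -0.0823]
left [0.0602 0.0605 0.0606 0.0603 0.0601 0.0602] [-0.0048  0.0602]
right [-0.0611 -0.0608 -0.0611 -0.0609 -0.061  -0.0608] [ 0.004  -0.0608]
-0.072 0.0158; -0.07 0.0157; -0.068 0.0157; -0.066 0.0161; -0.064 0.0162; -0.062 0.0261; -0.06 0.0358; -0.058 0.036; -0.056 0.0357; -0.054 0.0347; -0.052 0.0319; -0.05 0.0318; -0.048 0.0319; -0.046 0.0317; -0.044 0.0321; -0.042 0.0319; -0.04 0.032; -0.038 0.0318; -0.036 0.0317; -0.034 0.0319; -0.032 0.032; -0.03 0.032; -0.028 0.0319; -0.026 0.0318; -0.024 0.0879; -0.022 0.0878; 
-0.044 0.0154; -0.042 0.0398; -0.04 0.0398; -0.038 0.0399; -0.036 0.0395; -0.034 0.0392; -0.032 0.0378; -0.03 0.0339; -0.028 0.0317; -0.026 0.0319; -0.024 0.0313; -0.022 0.0319; -0.02 0.0316; -0.018 0.0315; -0.016 0.032; -0.014 0.0319; -0.012 0.0321; -0.01 0.0323; -0.008 0.0322; -0.006 0.0322; -0.004 0.0323; -0.002 0.0322; 0.0 0.0323; 0.002 0.0321; 0.004 0.0321; 0.006 0.0319; 0.008 0.0321; 0.01 0.0319; 0.012 0.0321; 0.014 0.0317; 0.016 0.0317; 0.018 0.032; 0.02 0.088; 0.022 0.032; 0.024 0.0319; 0.026 0.0318; 0.028 0.0322; 0.03 0.0384; 0.032 0.0391; 0.034 0.0398; 0.036 0.0396; 0.038 0.0399; 0.04 0.0394; 0.042 0.0161; 0.044 0.016;
```

The crop shows the white nest at (275,310), with the front lip and side walls clear of the fingers. Heights match (floor 32, lip 36, walls 40 mm). I re-measure at the insertion yaw so the hand-eye error cancels.

Run:
```python
from h import *
plan(target(.608,.45,1),[.585,-.04,.225])
```

```text
turn(units) [-3.14  0.   -6.58] shift after turn(units) [-2.63 -5.18  0.93] shift before turn [-5.11 -2.01  2.12]
```

>>> carry_out --pt "0.5 0 0 0 -0.39 0 -0.82" --pt "0.5 0 0 0 -0.39 0 -0.82" --pt "0.5 0 0 0 -0.39 0 -0.82" --pt "0.5 0 0 0 -0.39 0 -0.82" --pt "0.5 0 0 0 -0.39 0 -0.82" --pt "0.5 0 0 0 -0.39 0 -0.82" --pt "0.5 0 0 0 -0.39 0 -0.82" --pt "0.5 0 0 0 -0.39 0 -0.82"

```text
clock: 8.35
position: [0.4524, 0.0274, 0.2162]
ee_rot: [-0.754, 2.601, 0.177]
force: [-1.0, -1.1, -2.4]
width: 0.609
gripper_force: 35.0
```

>>> carry_out --pt "0.5 -0.44 -0.86 0.15 0 0 0" --pt "0.5 -0.44 -0.86 0.15 0 0 0" --pt "0.5 -0.44 -0.86 0.15 0 0 0" --pt "0.5 -0.44 -0.86 0.15 0 0 0" --pt "0.5 -0.44 -0.86 0.15 0 0 0" --pt "0.5 -0.44 -0.86 0.15 0 0 0" --pt "0.5 0 0 0 0 0 0" --pt "0.5 0 0 0 0 0 0"

```text
clock: 9.15
position: [0.5803, -0.0444, 0.2236]
ee_rot: [-0.749, 2.603, 0.176]
force: [-0.5, -0.3, -1.9]
width: 0.604
gripper_force: 35.0
```

```bash
cat > jig.py <<'E'
from h import *
d=np.load("wl.npz");P=d["P"]@d["R"].T+d["p"];hsv=cv2.cvtColor(d["pix"],cv2.COLOR_RGB2HSV)
yaw=.608;c,s=np.cos(yaw),np.sin(yaw);M=np.array([[c,-s],[s,c]])
L=np.full(P.shape,np.nan);L[...,:2]=(P[...,:2]-[.6104,.1751])@M;L[...,2]=P[...,2]
b=(L[...,2]>.0125)&(L[...,2]<.0185)&(cv2.inRange(hsv,(95,80,40),(115,255,255))>0)&(abs(L[...,1])<.07)&(L[...,0]<.1)&(L[...,0]>-.1)
q=L[b];print(len(q),np.median(q[:,2]))
def edge(vs,ax,f,n):
    e=[];k=[]
    for v in vs:
        w=q[abs(q[:,ax]-v)<.004][:,1-ax]
        if len(w)>5:e.append(f(w));k.append(v)
    print(n,np.round(e,4),np.polyfit(k,e,1).round(4) if len(k)>1 else "")
edge(np.arange(-.04,.041,.01),1,np.min,"front");edge(np.arange(-.06,.05,.01),0,np.max,"left");edge(np.arange(-.06,.05,.01),0,np.min,"right")
for x in np.arange(-.068,-.02,.001):
    k=(abs(L[...,0]-x)<.0006)&(abs(L[...,1])<.015);print(round(x*1000),(np.nanmedian(L[k][:,2])*1000).round(1) if k.any() else None,end="; ")
print()
for x0 in(-.006,):
  for y in np.arange(-.044,.045,.001):
    k=(abs(L[...,1]-y)<.0006)&(abs(L[...,0]-x0)<.008);print(round(y*1000),(np.nanmedian(L[k][:,2])*1000).round(1) if k.any() else None,end="; ")
E
python3 look.py; python3 jig.py
```

```text
[ 0.58025471 -0.04435094  0.22362797] [-0.54 -0.29 -1.89] [ 0.93   0.37  -0.958  1.947  0.074  0.606  2.141] 0.6044612462094575 34.98501777648926
7613 1005
plane n(tool) [-0.439  0.004 -0.898] tilt about y -0.45502226881343105 5280
normal world [0.008 0.004 1.   ]
((9.939476013183594, 0.4613323211669922), (55.512386322021484, 77.65091705322266), 89.81153869628906)
top-face centre tool [-0.022  -0.0016  0.0022] world [ 0.5987 -0.0346  0.2312]
insert wrt centre (plate x,y,h) mm [ 7.6 -0.  13.9]
5012 0.015714727183454638
front [-0.0831 -0.0828 -0.0828 -0.0819 -0.0823 -0.0822 -0.0822 -0.0825 -0.0825] [ 0.007  -0.0825]
left [0.0595 0.0595 0.0598 0.0598 0.0596 0.0604 0.0594 0.0595 0.0596 0.059
 0.0593] [-0.004   0.0595]
right [-0.0626 -0.0627 -0.0629 -0.0628 -0.0629 -0.0629 -0.0628 -0.0625 -0.0629
 -0.063  -0.0632] [-0.0027 -0.0629]
-68 15.6; -67 15.9; -66 16.0; -65 15.8; -64 16.3; -63 23.7; -62 25.8; -61 35.3; -60 36.0; -59 36.0; -58 35.8; -57 35.9; -56 35.8; -55 34.9; -54 None; -53 32.4; -52 32.0; -51 31.9; -50 32.0; -49 32.1; -48 32.0; -47 32.0; -46 31.9; -45 31.9; -44 31.7; -43 31.7; -
[... 345 characters left out ...]
8.7; -31 36.9; -30 36.4; -29 None; -28 31.7; -27 32.1; -26 32.1; -25 32.0; -24 32.0; -23 31.7; -22 32.1; -21 31.9; -20 32.1; -19 32.2; -18 32.0; -17 31.6; -16 31.9; -15 32.0; -14 31.6; -13 31.6; -12 32.0; -11 32.0; -10 31.9; -9 32.0; -8 32.3; -7 32.5; -6 32.3; -5 31.8; -4 32.2; -3 32.4; -2 32.4; -1 32.1; 0 32.0; 1 32.0; 2 32.2; 3 32.2; 4 32.4; 5 32.2; 6 32.0; 7 32.1; 8 31.9; 9 31.7; 10 32.1; 11 31.7; 12 31.9; 13 31.7; 14 31.7; 15 31.7; 16 31.9; 17 32.0; 18 31.8; 19 31.9; 20 31.9; 21 31.8; 22 31.8; 23 32.2; 24 31.9; 25 31.9; 26 31.9; 27 32.5; 28 34.1; 29 36.9; 30 38.6; 31 39.2; 32 39.3; 33 39.5; 34 39.8; 35 39.9; 36 39.8; 37 39.8; 38 39.7; 39 39.8; 40 39.1; 41 38.1; 42 37.7; 43 16.0; 44 15.7;
```

```bash
cat > pl.py <<'E'
from h import *
d=np.load("wl.npz");Pt=d["P"];P=Pt@d["R"].T+d["p"];hsv=cv2.cvtColor(d["pix"],cv2.COLOR_RGB2HSV)
yaw=.606;c,s=np.cos(yaw),np.sin(yaw);M=np.array([[c,-s],[s,c]])
L=np.full(P.shape,np.nan);L[...,:2]=(P[...,:2]-[.6104,.1751])@M;L[...,2]=P[...,2]
m=cv2.inRange(hsv,(3,110,60),(17,255,255))>0
m&=(abs(Pt[...,1])<.034)&(abs(Pt[...,2])<.06)&(abs(Pt[...,0])<.08)
q=L[m];z=np.median(q[:,2]);q=q[abs(q[:,2]-z)<.003];print("top z",z,"tcp local",(d["p"][:2]-[.6104,.1751])@M)
x0=q[:,0].min();k=x0+np.arange(.006,.075,.004);
for f,n in((np.max,"L"),(np.min,"R")):
    e=[f(q[abs(q[:,0]-v)<.002][:,1]) if (abs(q[:,0]-v)<.002).any() else np.nan for v in k];print(n,np.round(e,4))
ys=np.median(q[:,1])+np.arange(-.024,.025,.006)
print("near",[np.round(q[abs(q[:,1]-y)<.002][:,0].min(),4) for y in ys]);print("far",[np.round(q[abs(q[:,1]-y)<.002][:,0].max(),4) for y in ys])
t=(L[...,2]>.029)&(L[...,2]<.0345)&(hsv[...,1]<70)
for v in np.arange(-.050,-.02,.004):
    w=L[t&(abs(L[...,0]-v)<.002)&(abs(L[...,1])<.027)][:,1]
    print("tongue",round(v,3),np.round([w.min(),w.max(),(w.min()+w.max())/2],4) if len(w) else "")
for v in np.arange(-.010,.02,.004):
    w=L[(L[...,2]>.0355)&(L[...,2]<.0415)&(abs(L[...,0]-v)<.002)][:,1]; w=w[abs(w)<.046]
    a=w[w<0];b=w[w>0];print("walls",round(v,3),np.round([a.min(),a.max(),b.min(),b.max()],4) if len(a) and len(b) else "")
E
python3 pl.py
```

```text
top z 0.23096106536561553 tcp local [-0.14977321 -0.16320367]
L [-0.1366 -0.1368 -0.137  -0.1372 -0.1375     nan     nan     nan     nan
     nan -0.1405 -0.1388 -0.1386 -0.1388 -0.1392 -0.1394 -0.1398 -0.1401]
R [-0.1916 -0.1919 -0.1919 -0.1921 -0.1669     nan     nan     nan     nan
     nan -0.1939 -0.194  -0.1942 -0.1944 -0.1946 -0.1946 -0.1949 -0.195 ]
near [np.float64(-0.1686), np.float64(-0.1689), np.float64(-0.1682), np.float64(-0.168), np.float64(-0.1676), np.float64(-0.1672), np.float64(-0.167), np.float64(-0.1669), np.float64(-0.1665)]
far [np.float64(-0.0966), np.float64(-0.0914), np.float64(-0.0969), np.float64(-0.1195), np.float64(-0.1488), np.float64(-0.105), np.float64(-0.09), np.float64(-0.0939), np.float64(-0.089)]
tongue -0.05 [-0.0233  0.02   -0.0016]
tongue -0.046 [-0.0234  0.0201 -0.0016]
tongue -0.042 [-0.0231  0.0203 -0.0014]
tongue -0.038 [-0.0234  0.02   -0.0017]
tongue -0.034 [-0.0234  0.021  -0.0012]
tongue -0.03 [-0.0237  0.0202 -0.0017]
tongue -0.026 [-0.0235  0.0207 -0.0014]
tongue -0.022 [-0.0234  0.0204 -0.0015]
walls -0.01 [-0.0435 -0.0308  0.0275  0.0401]
walls -0.006 [-0.0436 -0.0308  0.0271  0.0397]
walls -0.002 [-0.0435 -0.0305  0.0274  0.0415]
walls 0.002 [-0.0433 -0.0312  0.0276  0.0405]
walls 0.006 [-0.0433 -0.0306  0.0278  0.0402]
walls 0.01 [-0.0434 -0.0307  0.0277  0.0403]
walls 0.014 [-0.0434 -0.0329  0.0276  0.0404]
walls 0.018 [-0.0433 -0.0304  0.0277  0.0408]
```

```bash
cat >> h.py <<'E'
YJ=.605
def loc2w(x,y,z,yaw=.606):
    c,s=np.cos(yaw),np.sin(yaw);return np.array([.6104+c*x-s*y,.1751+s*x+c*y,z])
def w2loc(p,yaw=.606):
    c,s=np.cos(yaw),np.sin(yaw);a,b=p[0]-.6104,p[1]-.1751;return np.array([c*a+s*b,-s*a+c*b,p[2]])
E
python3 - <<'E'
from h import *
R,p=pose();print("tool yaw",np.arctan2(-R[1,0],-R[0,0]),"tilt",np.arcsin(np.hypot(R[0,2],R[1,2])))
R1=Ro.from_rotvec([0,0,.05]).as_matrix()@R
plan(R1,loc2w(-.13,0,.17));print("lower",(R1.T@[0,0,-.12]/.025).round(3),"fwd .095",(R1.T@(loc2w(-.035,0,0)-loc2w(-.13,0,0))/.025).round(3))
E
```

```text
tool yaw 0.5601770775105703 tilt 0.4464653806601004
turn(units) [-0.22  0.   -0.45] shift after turn(units) [0.2  6.49 2.33] shift before turn [0.49 6.52 2.19]
lower [ 2.072 -0.02   4.329] fwd .095 [-3.428 -0.023  1.641]
```

>>> carry_out --pt "0.5 0.03 0.93 0.33 -0.22 0 -0.45" --pt "0.5 0.03 0.93 0.33 0 0 0" --pt "0.5 0.03 0.93 0.33 0 0 0" --pt "0.5 0.03 0.93 0.33 0 0 0" --pt "0.5 0.03 0.93 0.33 0 0 0" --pt "0.5 0.03 0.93 0.33 0 0 0" --pt "0.5 0.03 0.93 0.33 0 0 0" --pt "0.5 0 0 0 0 0 0"

```text
clock: 10.0
position: [0.5014, 0.1048, 0.1707]
ee_rot: [-0.825, 2.582, 0.189]
force: [0.1, -0.2, -1.0]
width: 0.6
gripper_force: 35.0
```

>>> carry_out --pt "0.5 0.34 0 0.72 0 0 0" --pt "0.5 0.34 0 0.72 0 0 0" --pt "0.5 0.34 0 0.72 0 0 0" --pt "0.5 0.34 0 0.72 0 0 0" --pt "0.5 0.34 0 0.72 0 0 0" --pt "0.5 0 0 0 0 0 0" --pt "0.5 0 0 0 0 0 0"

```text
clock: 10.7
position: [0.5046, 0.1006, 0.0855]
ee_rot: [-0.817, 2.587, 0.184]
force: [0.9, -0.2, -1.9]
width: 0.604
gripper_force: 35.0
```

```bash
python3 look.py; python3 pl.py | head -5
python3 - <<'E'
from h import *
R,p=pose();print("tool yaw",np.arctan2(-R[1,0],-R[0,0]),"tilt",np.arcsin(np.hypot(R[0,2],R[1,2])),w2loc(p))
plan(target(.605,.447,1),loc2w(-.13,0,.05));print(arm.observe()["joints"])
E
```

```text
[0.50459194 0.1005515  0.08549806] [ 0.9  -0.16 -1.87] [ 0.362  0.396 -0.647  2.307  0.554  0.117  1.447] 0.6036330410515325 34.98496770858765
7944 810
plane n(tool) [-0.439  0.005 -0.898] tilt about y -0.454594912852289 5125
normal world [0.007 0.01  1.   ]
((10.116561889648438, -0.06376266479492188), (55.180545806884766, 78.53426361083984), 89.7974853515625)
top-face centre tool [-0.0223 -0.0016  0.0022] world [0.5228 0.1114 0.093 ]
insert wrt centre (plate x,y,h) mm [ 6.3 -0.3 13.5]
top z 0.09273293255598343 tcp local [-0.12942879 -0.00100726]
L [0.0251 0.0248 0.0248 0.0248    nan    nan    nan    nan    nan    nan
 0.025  0.0248 0.0247 0.0251 0.0247 0.0247 0.0246 0.0244]
R [-0.0298 -0.0301 -0.0301 -0.0296     nan     nan     nan     nan     nan
     nan -0.0297 -0.0301 -0.0298 -0.0301 -0.0301 -0.0297 -0.0299 -0.03  ]
tool yaw 0.6112068191903779 tilt 0.44379310196830923 [-0.1291612  -0.00131917  0.08587245]
turn(units) [ 0.02 -0.03  0.06] shift after turn(units) [0.65 0.05 1.28] shift before turn [0.65 0.05 1.28]
[ 0.36192504  0.39565567 -0.64714803  2.30668684  0.55347827  0.1168375
  1.44660141]
```

>>> carry_out --pt "0.5 0.2 0.02 0.4 0 0 0" --pt "0.5 0.2 0.02 0.4 0 0 0" --pt "0.5 0.2 0.02 0.4 0 0 0" --pt "0.5 0 0 0 0 0 0" --pt "0.5 0 0 0 0 0 0"

```text
clock: 11.25
position: [0.5035, 0.099, 0.0637]
ee_rot: [-0.816, 2.591, 0.178]
force: [-0.0, -0.6, -1.5]
width: 0.607
gripper_force: 35.0
```

```bash
cat > st.py <<'E'
from h import *
import sys
R,p=pose();s=arm.observe();print("yaw",np.arctan2(-R[1,0],-R[0,0]).round(4),"tilt",np.arcsin(np.hypot(R[0,2],R[1,2])).round(4),"loc",w2loc(p).round(4),"F",s["force"].round(1),"j",s["joints"].round(3),"w",round(s["width"],3))
if len(sys.argv)>3:
    a=[float(x) for x in sys.argv[1:5]];plan(target(.605,a[3],1),loc2w(*a[:3]))
E
python3 st.py -.035 -.0002 .051 .447
```

```text
yaw 0.611 tilt 0.4386 loc [-0.1312 -0.0016  0.0637] F [-0.  -0.6 -1.5] j [ 0.378  0.456 -0.681  2.324  1.209  0.117  0.805] w 0.607
turn(units) [-0.   -0.08  0.05] shift after turn(units) [-3.25  0.06  2.12] shift before turn [-3.27  0.04  2.09]
```

>>> carry_out --pt "0.5 0.11 0.02 0.23 0 -0.08 0.05" --pt "0.5 0.11 0.03 0.23 0 0 0" --pt "0.5 0 0 0 0 0 0" --pt "0.5 0 0 0 0 0 0"

```text
clock: 11.65
position: [0.5029, 0.0997, 0.0521]
ee_rot: [-0.81, 2.588, 0.18]
force: [0.4, -0.7, -1.7]
width: 0.604
gripper_force: 35.0
```

```bash
python3 st.py -.035 -.0002 .051 .447
```

```text
yaw 0.607 tilt 0.4441 loc [-0.1313 -0.0007  0.0521] F [ 0.4 -0.7 -1.7] j [ 0.371  0.484 -0.678  2.338  1.597  0.121  0.421] w 0.604
turn(units) [-0.01 -0.03  0.02] shift after turn(units) [-3.46  0.03  1.71] shift before turn [-3.46  0.02  1.7 ]
```

>>> carry_out --pt "0.5 -0.4 0 0.2 0 0 0" --pt "0.5 -0.4 0 0.2 0 0 0" --pt "0.5 -0.4 0 0.2 0 0 0" --pt "0.5 -0.4 0 0.2 0 0 0" --pt "0.5 -0.4 0.01 0.2 0 0 0" --pt "0.5 -0.4 0.01 0.2 0 0 0" --pt "0.5 -0.4 0.01 0.2 0 0 0" --pt "0.5 0 0 0 0 0 0"

```text
clock: 12.45
position: [0.568, 0.1462, 0.0507]
ee_rot: [-0.81, 2.586, 0.182]
force: [0.3, 0.3, -1.2]
width: 0.607
gripper_force: 35.0
```

```bash
python3 st.py -.035 -.0002 .050 .447
```

```text
yaw 0.6071 tilt 0.4458 loc [-0.0514  0.0004  0.0507] F [ 0.3  0.3 -1.2] j [ 0.285  0.569 -0.698  2.182  1.261  0.215  0.716] w 0.607
turn(units) [-0.   -0.01  0.02] shift after turn(units) [-0.58 -0.02  0.31] shift before turn [-0.58 -0.02  0.31]
```

Move the rest of the way forward, then lower in small steps.

>>> carry_out --pt "0.5 -0.29 -0.01 0.15 0 0 0" --pt "0.5 -0.29 -0.01 0.15 0 0 0.02" --pt "0.5 0 0 0 0 0 0" --pt "0.5 0 0 0 0 0 0"

```text
clock: 12.85
position: [0.5802, 0.1538, 0.0495]
ee_rot: [-0.808, 2.589, 0.182]
force: [-0.0, -0.5, -2.6]
width: 0.608
gripper_force: 35.0
```

```bash
python3 look.py | tail -5; python3 pl.py | head -5; python3 st.py -.035 -.0002 .045 .447
```

```text
plane n(tool) [-0.442  0.005 -0.897] tilt about y -0.4583400289911757 3008
normal world [0.009 0.013 1.   ]
((13.515438079833984, -0.7809677124023438), (55.05436325073242, 77.22219848632812), 89.70529174804688)
top-face centre tool [-0.0222 -0.0017  0.0022] world [0.5985 0.1643 0.057 ]
insert wrt centre (plate x,y,h) mm [ 7.2  0.  13.9]
top z 0.057149070180617496 tcp local [-0.03691676 -0.00028293]
L [0.0257 0.0257 0.0255 0.0254    nan    nan    nan    nan    nan    nan
 0.025  0.0253 0.0251 0.0249 0.0253 0.0251 0.0252 0.0251]
R [-0.0292 -0.0293 -0.0288 -0.0233     nan     nan     nan     nan     nan
     nan -0.0291 -0.029  -0.0291 -0.0291 -0.0294 -0.0294 -0.0299 -0.0296]
yaw 0.6048 tilt 0.4436 loc [-0.0372 -0.0003  0.0494] F [ 0.4  0.6 -1.8] j [ 0.281  0.591 -0.714  2.151  1.234  0.243  0.741] w 0.603
turn(units) [-0.01 -0.03 -0.  ] shift after turn(units) [-0.    0.01  0.2 ] shift before turn [-0.    0.01  0.2 ]
```

>>> carry_out --pt "0.5 -0.08 0.02 0.04 0 0 0" --pt "0.5 0.035 0 0.072 0 0 0" --pt "0.5 0.035 0 0.072 0 0 0" --pt "0.5 0.035 0 0.072 0 0 0" --pt "0.5 0 0 0 0 0 0" --pt "0.5 0 0 0 0 0 0"

```text
clock: 13.5
position: [0.5816, 0.155, 0.0434]
ee_rot: [-0.807, 2.589, 0.18]
force: [-3.6, -4.6, 3.0]
width: 0.599
gripper_force: 35.0
```

```bash
python3 look.py | tail -5; python3 pl.py | head -6; python3 st.py -.035 -.0002 .0426 .447
```

```text
plane n(tool) [-0.369  0.003 -0.929] tilt about y -0.37784598370314537 3177
normal world [-0.056 -0.034  0.998]
((11.800491333007812, -1.7324466705322266), (55.114501953125, 70.33747100830078), 89.93085479736328)
top-face centre tool [-0.0188 -0.0017 -0.0014] world [0.596  0.1629 0.0527]
insert wrt centre (plate x,y,h) mm [10.2 -0.  13.7]
top z 0.051175109112057623 tcp local [-0.03511057 -0.0001296 ]
L [0.0258 0.0258 0.0258 0.0257    nan    nan    nan    nan    nan 0.0249
 0.0255 0.0255 0.0254 0.0256 0.0255 0.0252 0.0255    nan]
R [-0.028  -0.0293 -0.029  -0.0204     nan     nan     nan     nan     nan
 -0.0287 -0.0289 -0.0289 -0.0287 -0.0289 -0.0285 -0.0206  0.0245     nan]
near [np.float64(-0.0502), np.float64(-0.0529), np.float64(-0.0532), np.float64(-0.053), np.float64(-0.0529), np.float64(-0.0537), np.float64(-0.0527), np.float64(-0.0503), np.float64(-0.0515)]
yaw 0.6047 tilt 0.4434 loc [-0.0351 -0.0001  0.0434] F [-3.  -4.   3.8] j [ 0.256  0.597 -0.686  2.152  1.275  0.229  0.697] w 0.602
turn(units) [-0.01 -0.04 -0.  ] shift after turn(units) [ 0.01 -0.    0.03] shift before turn [ 0.01 -0.    0.03]
```

The far end is riding on the rear wall's lead-in. I back off about 1.5 mm and check.

>>> carry_out --pt "0.5 0.03 0 -0.015 0 0 0" --pt "0.5 0.024 0 -0.011 0 0 0" --pt "0.5 0 0 0 0 0 0" --pt "0.5 0 0 0 0 0 0"

```text
clock: 13.95
position: [0.5805, 0.1548, 0.0435]
ee_rot: [-0.808, 2.589, 0.182]
force: [-0.4, -0.4, -0.1]
width: 0.602
gripper_force: 35.0
```

```bash
python3 look.py | tail -5; python3 pl.py | tail -24|head -3; python3 st.py -.035 -.0002 .0426 .447
```

```text
plane n(tool) [-0.388  0.002 -0.922] tilt about y -0.39805357732979285 2867
normal world [-0.04  -0.024  0.999]
((14.529159545898438, -3.284944534301758), (54.9799690246582, 71.46338653564453), 89.9978256225586)
top-face centre tool [-0.0196 -0.0015 -0.0006] world [0.5958 0.1634 0.0524]
insert wrt centre (plate x,y,h) mm [ 9.4 -0.1 13.8]
top z 0.051340342913140484 tcp local [-0.03611211  0.0003174 ]
L [0.0262 0.0258 0.0263 0.0262    nan    nan    nan    nan    nan 0.0238
 0.0262 0.0261 0.0259 0.0262 0.0259 0.026  0.0257    nan]
yaw 0.605 tilt 0.4441 loc [-0.0361  0.0003  0.0435] F [-0.8 -0.3 -0.1] j [ 0.257  0.595 -0.685  2.154  1.279  0.226  0.693] w 0.603
turn(units) [-0.01 -0.03  0.  ] shift after turn(units) [-0.02 -0.02  0.05] shift before turn [-0.02 -0.02  0.05]
```

>>> carry_out --pt "0.5 0.02 -0.015 -0.01 0 0 0" --pt "0.5 0 0 0 0 0 0" --pt "0.72 0 0 0 0 0 0" --pt "0.72 0 0 0 0 0 0" --pt "0.72 0 0 0 0 0 0" --pt "0.72 0 0 0 0 0 0"

```text
clock: 14.6
position: [0.5804, 0.1541, 0.0437]
ee_rot: [-0.807, 2.588, 0.181]
force: [-0.6, 0.2, 0.8]
width: 0.72
gripper_force: 0.0
```

```bash
python3 look.py | tail -5; python3 pl.py | tail -24|head -5; python3 st.py -.035 -.0002 .0426 .447
```

```text
plane n(tool) [-0.431 -0.    -0.902] tilt about y -0.44568735448596525 3063
normal world [0.001 0.001 1.   ]
((17.362964630126953, -2.413585662841797), (55.193695068359375, 79.1635513305664), 89.85060119628906)
top-face centre tool [-0.0221 -0.0014  0.0035] world [0.5989 0.1651 0.05  ]
insert wrt centre (plate x,y,h) mm [ 7.3 -0.2 14. ]
top z 0.04999663657648962 tcp local [-0.03660969 -0.00023324]
L [0.0257 0.0262 0.026  0.0257 0.0243    nan    nan    nan    nan    nan
 0.0225 0.0258 0.0256 0.0256 0.0253 0.0256 0.0256 0.0254]
R [-0.0289 -0.0291 -0.0287 -0.0288 -0.0261     nan     nan     nan     nan
     nan -0.0205 -0.0287 -0.0289 -0.0288 -0.0286 -0.029  -0.0287 -0.0288]
yaw 0.6049 tilt 0.4443 loc [-0.0366 -0.0003  0.0436] F [0.4 0.3 0.3] j [ 0.258  0.594 -0.685  2.155  1.279  0.225  0.694] w 0.716
turn(units) [-0.01 -0.03 -0.  ] shift after turn(units) [-0.04  0.    0.07] shift before turn [-0.04  0.    0.07]
```

View pics/wl.png

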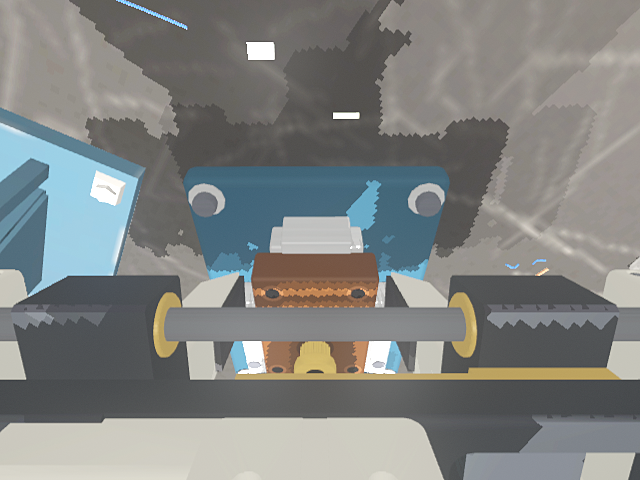

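The picture shows the plate level in the nest, behind the front lip at (317,235) and between the side walls. The top face measures z=0.050, so it is seated. Next I retreat and straighten the tool.

>>> carry_out --pt "0.75 0.36 0 -0.17 0 0 0" --pt "0.75 0.72 0 -0.35 0 0 0" --pt "0.75 0.72 0 -0.35 0 0 0" --pt "0.75 0.5 0 -0.7 0 0.2 0" --pt "0.75 0.2 0 -0.9 0 0.5 0" --pt "1 0 0 -1 0 0.8 0" --pt "1 0 0 -1 0 0.8 0" --pt "1 0 0 -1 0 0.8 0"

```text
clock: 15.45
position: [0.5002, 0.0954, 0.1374]
ee_rot: [-0.884, 2.862, 0.057]
force: [1.1, -0.2, -0.8]
width: 0.962
gripper_force: 0.0
```

>>> carry_out --pt "1 0 0 -1 0 0.7 0" --pt "1 0 0 -1 0 0.6 0" --pt "1 0 0 0 0 0 0" --pt "1 0 0 0 0 0 0"

```text
clock: 15.85
position: [0.4968, 0.0933, 0.186]
ee_rot: [-0.92, 2.975, -0.002]
force: [-0.5, -0.1, -0.7]
width: 1.0
gripper_force: 0.0
```

```bash
python3 st.py
python3 - <<'E'
from h import *
plan(target(-.065,0,1),[.48,-.285,.22])
E
```

```text
yaw 0.5997 tilt 0.0274 loc [-0.1399 -0.0025  0.186 ] F [-0.5 -0.1 -0.7] j [ 0.535  0.508 -1.136  1.875  0.535  1.072  1.36 ] w 1.0
turn(units) [-0.    0.28  6.65] shift after turn(units) [ -0.31 -15.14  -1.36] shift before turn [  9.06 -12.13  -1.48]
```

>>> carry_out --pt "1 0 0 -0.17 0 0.03 0.83" --pt "1 0 0 -0.17 0 0.03 0.83" --pt "1 0 0 -0.17 0 0.03 0.83" --pt "1 0 0 -0.17 0 0.03 0.83" --pt "1 0 0 -0.17 0 0.03 0.83" --pt "1 0 0 -0.17 0 0.03 0.83" --pt "1 0 0 -0.17 0 0.03 0.83" --pt "1 0 0 -0.17 0 0.03 0.83"

```text
clock: 16.65
position: [0.4952, 0.0922, 0.2188]
ee_rot: [0.107, 3.139, -0.0]
force: [0.2, -0.2, -0.1]
width: 0.999
gripper_force: 0.0
```

>>> carry_out --pt "1 0 -1 0 0 0 0" --pt "1 0 -1 0 0 0 0" --pt "1 0 -1 0 0 0 0" --pt "1 0 -1 0 0 0 0" --pt "1 0 -1 0 0 0 0" --pt "1 0 -1 0 0 0 0" --pt "1 0 -1 0 0 0 0" --pt "1 0 -1 0 0 0 0"

```text
clock: 17.45
position: [0.4818, -0.1079, 0.2184]
ee_rot: [0.102, 3.139, 0.001]
force: [0.3, 0.1, -0.2]
width: 0.999
gripper_force: 0.0
```

>>> carry_out --pt "1 -0.04 -1 0 0 0 0" --pt "1 -0.04 -1 0 0 0 0" --pt "1 -0.04 -1 0 0 0 0" --pt "1 -0.04 -1 0 0 0 0" --pt "1 -0.04 -1 0 0 0 0" --pt "1 -0.04 -1 0 0 0 0" --pt "1 0 0 0 0 0 0" --pt "1 0 0 0 0 0 0"

```text
clock: 18.25
position: [0.4784, -0.2565, 0.2182]
ee_rot: [0.103, 3.139, 0.003]
force: [-0.5, -0.3, 0.2]
width: 1.001
gripper_force: 0.0
```

```bash
cat > mal.py <<'E'
from h import *
R,p=pose();s=arm.observe();print("p",p.round(4),"yaw",np.arctan2(-R[1,0],-R[0,0]).round(4),"zaxis",R[:,2].round(3),"j",s["joints"].round(2))
w=arm.get_image("wrist");P=cloud(w,(R,p));hsv=cv2.cvtColor(w["pixels"],cv2.COLOR_RGB2HSV);save(w,"m")
near=(abs(P[...,0]-.47)<.13)&(abs(P[...,1]+.29)<.09)
t=near&(P[...,2]>.080)&(P[...,2]<.095)&(hsv[...,1]<60);q=P[t];print("top",len(q),np.median(q[:,2]) if len(q) else "",cv2.minAreaRect((q[:,:2]*1000).astype(np.float32)) if len(q)>5 else "")
h=near&(P[...,2]>.045)&(P[...,2]<.065)&(cv2.inRange(hsv,(8,40,80),(28,220,255))>0);q=P[h];print("handle",len(q),cv2.minAreaRect((q[:,:2]*1000).astype(np.float32)) if len(q)>5 else "")
b=near&(P[...,2]>.02)&(P[...,2]<.075)&(hsv[...,2]<70);q=P[b];print("body",len(q),np.percentile(q,[1,99],axis=0).round(4).tolist() if len(q)>5 else "")
g=near&(P[...,2]>.003)&(P[...,2]<.0095);q=P[g];print("pad",np.percentile(q,[1,99],axis=0).round(4).tolist() if len(q)>5 else "")
E
python3 mal.py
```

```text
p [ 0.4784 -0.2565  0.2182] yaw -0.0657 zaxis [ 0.     0.002 -1.   ] j [ 1.06  0.47 -0.93  1.73  0.41  1.15  1.52]
top 1755 0.08794749375798691 ((516.1677856445312, -296.818115234375), (39.84160614013672, 39.979393005371094), 30.31001853942871)
handle 3015 ((436.10546875, -291.99835205078125), (24.129796981811523, 110.06048583984375), 85.3328857421875)
body 352 [[0.4935, -0.3155, 0.0342], [0.5357, -0.2751, 0.0696]]
pad [[0.3443, -0.3752, 0.003], [0.5757, -0.2067, 0.0077]]
```

View pics/m.png

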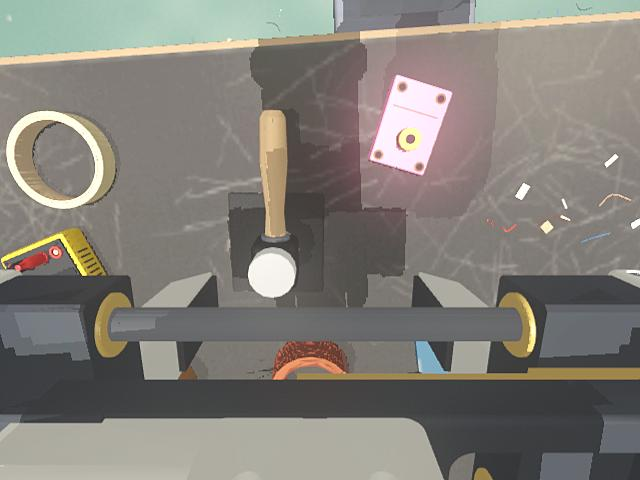

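The picture shows the mallet head at (272,273) with its handle up to (273,120), and the wrist and top views agree to about 3 mm. I move above the head and go down.

Run:
```python
from h import *
plan(target(-.07,0,1),[.518,-.295,.031])
```

```text
turn(units) [0.02 0.01 0.06] shift after turn(units) [-1.67 -1.46  7.51] shift before turn [-1.66 -1.49  7.5 ]
```

>>> carry_out --pt "1 -0.83 -0.73 0 0 0 0.06" --pt "1 -0.83 -0.73 0.5 0 0 0" --pt "1 0 0 1 0 0 0" --pt "1 0 0 1 0 0 0" --pt "1 0 0 0.5 0 0 0" --pt "1 0 0 0 0 0 0" --pt "1 0 0 0 0 0 0"

```text
clock: 19.0
position: [0.5192, -0.2946, 0.1454]
ee_rot: [0.108, 3.137, 0.002]
force: [-1.1, 0.7, 1.3]
width: 0.997
gripper_force: 0.0
```

Run:
```python
from h import *
print(arm.observe()["force"]);plan(target(-.07,0,1),[.518,-.295,.031])
```

```text
[-1.07905444  0.7440255   1.31775268]
turn(units) [0.02 0.03 0.01] shift after turn(units) [ 0.05 -0.02  4.58] shift before turn [ 0.06 -0.03  4.58]
```

>>> carry_out --pt "1 0.05 -0.02 0.7 0 0 0" --pt "1 0 0 0.7 0 0 0" --pt "1 0 0 0.7 0 0 0" --pt "1 0 0 0.7 0 0 0" --pt "1 0 0 0.7 0 0 0" --pt "1 0 0 0.7 0 0 0" --pt "1 0 0 0.35 0 0 0" --pt "1 0 0 0 0 0 0"

```text
clock: 19.8
position: [0.5171, -0.2951, 0.0295]
ee_rot: [0.109, 3.14, 0.004]
force: [-1.0, 1.1, 0.2]
width: 1.002
gripper_force: 0.0
```

>>> carry_out --pt "0.35 0 0 0 0 0 0" --pt "0.35 0 0 0 0 0 0" --pt "0.35 0 0 0 0 0 0" --pt "0.35 0 0 0 0 0 0" --pt "0.35 0 0 0 0 0 0" --pt "0.35 0 0 0 0 0 0" --pt "0.35 0 0 0 0 0 0" --pt "0.35 0 0 0 0 0 0" --squeeze 55

```text
clock: 20.6
position: [0.5178, -0.2956, 0.031]
ee_rot: [0.11, 3.138, 0.002]
force: [-0.0, -0.5, 0.5]
width: 0.456
gripper_force: 55.0
```

Run:
```python
from h import *
s=arm.observe();print(s["position"],s["force"],s["width"],s["gripper_force"])
```

```text
[ 0.51784763 -0.29559708  0.03097085] [-0.02359973 -0.45283623  0.49571453] 0.4563046857651132 54.99134123325348
```

Grip width is 42 mm, as expected. I lift and carry the mallet over the punch cap.

>>> carry_out --pt "0.35 0 0 -0.4 0 0 0" --pt "0.35 0 0 -1 0 0 0" --pt "0.35 0 0 -1 0 0 0" --pt "0.35 0 0 -1 0 0 0" --pt "0.35 0 0 -1 0 0 0" --pt "0.35 0 0 -1 0 0 0" --pt "0.35 0 0 -1 0 0 0" --pt "0.35 0 0 -1 0 0 0"

```text
clock: 21.4
position: [0.5169, -0.2953, 0.2171]
ee_rot: [0.109, 3.138, 0.003]
force: [0.6, 0.9, -2.9]
width: 0.459
gripper_force: 55.0
```

>>> carry_out --pt "0.35 0 0 -1 0 0 0" --pt "0.35 0 0 -0.4 0 0 0" --pt "0.35 0 0 0 0 0 0"

```text
clock: 21.7
position: [0.5178, -0.2957, 0.2521]
ee_rot: [0.109, 3.136, 0.001]
force: [-0.6, 0.5, -5.4]
width: 0.455
gripper_force: 55.0
```

Run:
```python
from h import *
s=arm.observe();print(s["position"],s["force"],s["width"],s["joints"].round(2));plan(target(-.07,0,1),[.6100,.1742,.245])
T=pose();w=arm.get_image("wrist");P=cloud(w,(np.eye(3),np.zeros(3)));hsv=cv2.cvtColor(w["pixels"],cv2.COLOR_RGB2HSV)
q=P[(abs(P[...,0])<.04)&(abs(P[...,1])<.035)&(P[...,2]<-.04)&(P[...,2]>-.08)&(hsv[...,1]<60)&(hsv[...,2]>120)]
print(len(q),np.median(q,0) if len(q) else "",cv2.minAreaRect((q[:,:2]*1000).astype(np.float32)) if len(q)>5 else "")
```

```text
[ 0.51784195 -0.29569335  0.25212037] [-0.605445    0.4878497  -5.38946562] 0.4551250408577235 [ 1.03  0.52 -0.91  1.56  0.42  1.27  1.56]
turn(units) [0.01 0.04 0.  ] shift after turn(units) [-2.36 19.01  0.28] shift before turn [-2.37 19.01  0.31]
6915 [ 0.00464225 -0.00083417 -0.05693614] ((9.166011810302734, -1.0310001373291016), (48.149017333984375, 42.049068450927734), 89.6206283569336)
```

>>> carry_out --pt "0.35 -0.12 0.5 0 0 0 0" --pt "0.35 -0.12 1 0 0 0 0" --pt "0.35 -0.12 1 0 0 0 0" --pt "0.35 -0.12 1 0 0 0 0" --pt "0.35 -0.12 1 0 0 0 0" --pt "0.35 -0.12 1 0 0 0 0" --pt "0.35 -0.12 1 0 0 0 0" --pt "0.35 -0.12 1 0 0 0 0"

```text
clock: 22.55
position: [0.5537, -0.1083, 0.2498]
ee_rot: [-0.108, -3.14, -0.004]
force: [0.1, -1.3, -4.3]
width: 0.452
gripper_force: 55.0
```

>>> carry_out --pt "0.35 -0.12 1 0 0 0 0" --pt "0.35 -0.12 1 0 0 0 0" --pt "0.35 -0.12 1 0 0 0 0" --pt "0.35 -0.12 1 0 0 0 0" --pt "0.35 -0.12 1 0 0 0 0" --pt "0.35 -0.12 1 0 0 0 0" --pt "0.35 -0.12 1 0 0 0 0" --pt "0.35 -0.12 1 0 0 0 0"

```text
clock: 23.35
position: [0.5913, 0.0893, 0.2501]
ee_rot: [-0.108, -3.139, -0.002]
force: [0.2, -1.3, -3.9]
width: 0.461
gripper_force: 55.0
```

>>> carry_out --pt "0.35 -0.12 1 0 0 0 0" --pt "0.35 -0.12 1 0 0 0 0" --pt "0.35 -0.12 0.5 0 0 0 0" --pt "0.35 0 0 0 0 0 0" --pt "0.35 0 0 0 0 0 0"

```text
clock: 23.85
position: [0.6054, 0.1486, 0.2509]
ee_rot: [0.11, 3.139, 0.001]
force: [-0.7, -0.7, -3.2]
width: 0.457
gripper_force: 55.0
```

```bash
cat > cap.py <<'E'
from h import *
s=arm.observe();R,p=pose();print(p.round(4),s["force"].round(1),s["width"],s["joints"].round(2),R[:,2].round(3));plan(target(-.07,0,1),[.6100,.1742,.21])
d=arm.get_image("top");P=cloud(d);hsv=cv2.cvtColor(d["pixels"],cv2.COLOR_RGB2HSV)
sc=arm.get_image("scene");save(sc,"sc");Q=cloud(sc)
L=np.stack([(Q[...,0]-.6104)*np.cos(.606)+(Q[...,1]-.1751)*np.sin(.606),-(Q[...,0]-.6104)*np.sin(.606)+(Q[...,1]-.1751)*np.cos(.606),Q[...,2]],-1)
n=(np.hypot(L[...,0],L[...,1])<.02)&(L[...,2]>.125)&(L[...,2]<.185);q=L[n];print("col under mallet",len(q),np.percentile(q[:,2],[1,50,99]).round(4) if len(q) else "")
hs=cv2.cvtColor(sc["pixels"],cv2.COLOR_RGB2HSV)
i=(cv2.inRange(hs,(20,80,80),(35,255,255))>0)&(np.hypot(L[...,0],L[...,1])<.02)&(L[...,2]<.08)&(L[...,2]>.045);q=L[i];print("insert px",len(q),np.percentile(q,[2,50,98],axis=0).round(4).tolist() if len(q) else "")
b=(cv2.inRange(hs,(3,110,40),(17,255,255))>0)&(np.hypot(L[...,0]+.012,L[...,1])<.05)&(L[...,2]<.07)&(L[...,2]>.03);q=L[b];print("plate px",len(q),np.percentile(q,[2,50,98],axis=0).round(4).tolist() if len(q) else "")
v,u=np.where(n|i|b);
if len(u):
  u0,v0=int(np.median(u)),int(np.median(v));I=cv2.cvtColor(sc["pixels"],cv2.COLOR_RGB2BGR)[v0-60:v0+60,u0-70:u0+70];cv2.imwrite("pics/cap.png",cv2.resize(I,None,fx=5,fy=5,interpolation=cv2.INTER_CUBIC))
E
python3 cap.py
```

```text
[0.6054 0.1486 0.2509] [-0.7 -0.7 -3.2] 0.4566035155944088 [ 0.24  0.57 -0.9   1.49  0.45  1.3   0.79] [ 0.001  0.001 -1.   ]
turn(units) [0.01 0.01 0.  ] shift after turn(units) [-0.11  1.03  1.64] shift before turn [-0.11  1.03  1.64]
col under mallet 143 [0.1258 0.1505 0.164 ]
insert px 4 [[-0.0084, -0.0072, 0.0555], [0.0031, 0.0006, 0.0629], [0.0056, 0.0045, 0.0637]]
plate px 265 [[-0.057, -0.0296, 0.0369], [-0.0284, -0.0082, 0.047], [0.0213, 0.0255, 0.052]]
```

View pics/cap.png

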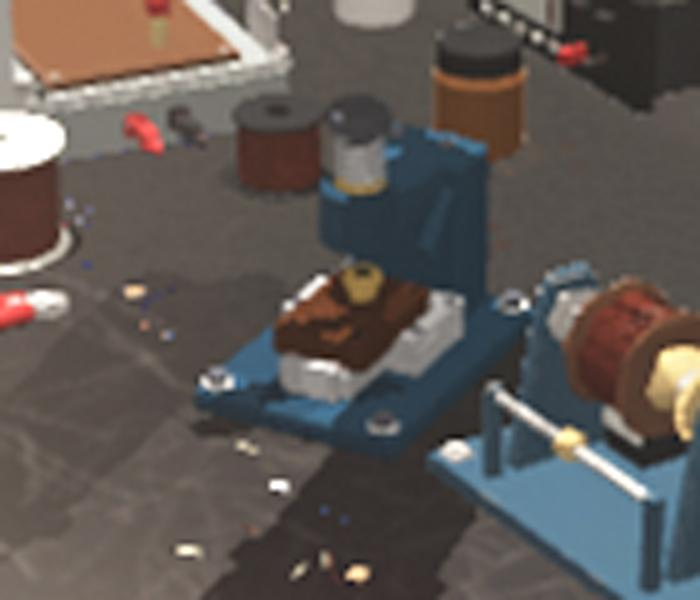

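The crop shows the plate in the nest with the insert at (362,285) standing proud under the punch tip, and the cap clear at (358,120). Next I line up above the cap.

>>> carry_out --pt "0.35 -0.06 0.5 0.5 0 0 0" --pt "0.35 -0.05 0.5 0.5 0 0 0" --pt "0.35 0 0.03 0.42 0 0 0" --pt "0.35 0 0 0 0 0 0" --pt "0.35 0 0 0 0 0 0"

```text
clock: 24.45
position: [0.6101, 0.1743, 0.2158]
ee_rot: [0.11, 3.139, 0.002]
force: [0.5, -0.1, -3.4]
width: 0.456
gripper_force: 55.0
```

```bash
cat > s2.py <<'E'
from h import *
s=arm.observe();R,p=pose();print(s["clock"],p.round(4),s["force"].round(1),round(s["width"],3),R[:,2].round(3));plan(target(-.07,0,1),[.6100,.1742,.215])
E
python3 s2.py
```

```text
24.45 [0.6101 0.1743 0.2158] [ 0.5 -0.1 -3.4] 0.456 [ 0.001  0.001 -1.   ]
turn(units) [0.01 0.01 0.  ] shift after turn(units) [ 0.   -0.01  0.03] shift before turn [ 0.   -0.01  0.03]
```

>>> carry_out --pt "0.35 0 0 1 0 0 0" --pt "0.35 0 0 1 0 0 0"

```text
clock: 24.65
position: [0.6122, 0.1756, 0.1681]
ee_rot: [0.111, 3.133, 0.006]
force: [1.2, -0.1, 15.5]
width: 0.455
gripper_force: 55.0
```

>>> carry_out --pt "0.35 0 0 -1 0 0 0" --pt "0.35 0 0 -1 0 0 0" --pt "0.35 0 0 0 0 0 0" --pt "0.35 0 0 0 0 0 0"

```text
clock: 25.05
position: [0.6107, 0.1744, 0.2167]
ee_rot: [0.111, 3.136, 0.003]
force: [-1.0, -0.7, -4.3]
width: 0.454
gripper_force: 55.0
```

```bash
python3 s2.py; python3 cap.py | tail -3
```

```text
25.05 [0.6107 0.1744 0.2167] [-1.  -0.7 -4.3] 0.454 [ 0.004  0.001 -1.   ]
turn(units) [ 0.02  0.03 -0.01] shift after turn(units) [ 0.03 -0.01  0.07] shift before turn [ 0.03 -0.01  0.07]
col under mallet 134 [0.1254 0.1462 0.1636]
insert px 0 
plate px 262 [[-0.0572, -0.0299, 0.0363], [-0.0356, -0.0073, 0.0472], [0.0215, 0.0242, 0.0521]]
```

>>> carry_out --pt "0.35 0 0 0.25 0 0 0" --pt "0.35 0 0 1 0 0 0" --pt "0.35 0 0 1 0 0 0"

```text
clock: 25.45
position: [0.6117, 0.1756, 0.1604]
ee_rot: [0.11, 3.134, 0.005]
force: [-5.3, -9.7, 94.8]
width: 0.455
gripper_force: 55.1
```

>>> carry_out --pt "0.35 0 0 -1 0 0 0" --pt "0.35 0 0 -1 0 0 0" --pt "0.35 0 0 0 0 0 0" --pt "0.35 0 0 0 0 0 0"

```text
clock: 25.85
position: [0.61, 0.1744, 0.2089]
ee_rot: [0.11, 3.138, 0.002]
force: [-0.9, -0.3, -3.7]
width: 0.454
gripper_force: 55.0
```

```bash
python3 s2.py; python3 cap.py | tail -3
```

```text
25.85 [0.61   0.1744 0.2089] [-0.9 -0.3 -3.7] 0.454 [ 0.001  0.001 -1.   ]
turn(units) [ 0.01  0.01 -0.  ] shift after turn(units) [ 0.   -0.01 -0.24] shift before turn [ 0.   -0.01 -0.24]
col under mallet 144 [0.1256 0.1494 0.165 ]
insert px 1 [[-0.0044, 0.0039, 0.0547], [-0.0044, 0.0039, 0.0547], [-0.0044, 0.0039, 0.0547]]
plate px 259 [[-0.0582, -0.0296, 0.0358], [-0.0341, -0.0067, 0.0471], [0.0209, 0.0239, 0.0511]]
```

That blow bottomed out at 95 N, which suggests the insert is home. I check its height in the scene view along the punch axis, and check for mallet slip in the grip.

Run:
```python
from h import *
sc=arm.get_image("scene");Q=cloud(sc);hs=cv2.cvtColor(sc["pixels"],cv2.COLOR_RGB2HSV);K=sc["mtx"]
def pj(X):
    c=sc["R"]@X+sc["t"];return K[0,0]*c[0]/c[2]+K[0,2],K[1,1]*c[1]/c[2]+K[1,2]
A=np.array([.6098,.1735,0])
for z in(.138,.082,.076,.066,.056,.050):print(z,np.round(pj(A+[0,0,z]),1))
u,v=pj(A+[0,0,.056]);u=int(round(u))
for r in range(int(v)-16,int(v)+10):print(r,[tuple(hs[r,c]) for c in(u-3,u,u+3)],Q[r,u].round(3))
w=arm.get_image("wrist");P=cloud(w,(np.eye(3),np.zeros(3)));hsv=cv2.cvtColor(w["pixels"],cv2.COLOR_RGB2HSV)
q=P[(abs(P[...,0])<.04)&(abs(P[...,1])<.035)&(P[...,2]<-.04)&(P[...,2]>-.08)&(hsv[...,1]<60)&(hsv[...,2]>120)]
print(len(q),np.median(q,0))
```

```text
0.138 [333.9 209.2]
0.082 [334. 228.]
0.076 [334. 230.]
0.066 [334.1 233.3]
0.056 [334.1 236.5]
0.05 [334.1 238.5]
220 [(np.uint8(102), np.uint8(73), np.uint8(63)), (np.uint8(102), np.uint8(80), np.uint8(64)), (np.uint8(102), np.uint8(74), np.uint8(62))] [0.601 0.155 0.116]
221 [(np.uint8(103), np.uint8(76), np.uint8(64)), (np.uint8(102), np.uint8(73), np.uint8(63)), (np.uint8(101), np.uint8(78), np.uint8(62))] [0.6   0.155 0.113]
222 [(np.uint8(103), np.uint8(72), np.uint8(64)), (np.uint8(101), np.uint8(70), np.uint8(62)), (np.uint8(103), np.uint8(78), np.uint8(62))] [0.599 0.152 0.111]
223 [(np.uint8(102), np.uint8(73), np.uint8(63)), (np.uint8(102), np.uint8(69), np.uint8(63)), (np.uint8(104), np.uint8(81), np.uint8(63))] [0.601 0.156 0.107]
224 [(np.uint8(103), np.uint8(73), np.uint8(63)), (np.uint8(102), np.uint8(70), np.uint8(62)), (np.uint8(103), np.uint8(74), np.uint8(62))] [0.599 0.153 0.105]
225 [(np.uint8(103), np.uint8(77), np.uint8(63)), (np.uint8(102), np.uint8(73), np.uint8(63)), (np.uint8(103), np.uint8(74), np.uint8(62))] [0.598 0.151 0.103]
226 [(np.uint8(103), np.u
[... 2515 characters left out ...]
] [0.606 0.166 0.047]
242 [(np.uint8(9), np.uint8(107), np.uint8(62)), (np.uint8(10), np.uint8(110), np.uint8(58)), (np.uint8(10), np.uint8(106), np.uint8(60))] [0.599 0.154 0.051]
243 [(np.uint8(10), np.uint8(109), np.uint8(61)), (np.uint8(9), np.uint8(109), np.uint8(63)), (np.uint8(10), np.uint8(108), np.uint8(59))] [0.601 0.156 0.046]
244 [(np.uint8(10), np.uint8(111), np.uint8(60)), (np.uint8(10), np.uint8(112), np.uint8(64)), (np.uint8(10), np.uint8(111), np.uint8(60))] [0.595 0.145 0.05 ]
245 [(np.uint8(9), np.uint8(111), np.uint8(60)), (np.uint8(10), np.uint8(111), np.uint8(60)), (np.uint8(9), np.uint8(109), np.uint8(61))] [0.591 0.137 0.051]
6451 [ 0.00550101 -0.0011403  -0.05967894]
```

The brass flange top now measures z=0.056 (32 + 24 mm), so the insert is home. The mallet slid about 2.7 mm up in the grip, so its placing height becomes TCP z ≈ 0.028. Next I carry it back.

>>> carry_out --pt "0.35 0 0 -0.8 0 0 0" --pt "0.35 0 0 -0.8 0 0 0" --pt "0.35 0.12 -0.5 0 0 0 0" --pt "0.35 0.12 -1 0 0 0 0" --pt "0.35 0.12 -1 0 0 0 0" --pt "0.35 0.12 -1 0 0 0 0" --pt "0.35 0.12 -1 0 0 0 0" --pt "0.35 0.12 -1 0 0 0 0"

```text
clock: 26.85
position: [0.5814, 0.0363, 0.248]
ee_rot: [0.111, 3.14, 0.001]
force: [0.1, 0.3, -3.7]
width: 0.45
gripper_force: 55.0
```

>>> carry_out --pt "0.35 0.12 -1 0 0 0 0" --pt "0.35 0.12 -1 0 0 0 0" --pt "0.35 0.12 -1 0 0 0 0" --pt "0.35 0.12 -1 0 0 0 0" --pt "0.35 0.12 -1 0 0 0 0" --pt "0.35 0.12 -1 0 0 0 0" --pt "0.35 0.12 -1 0 0 0 0" --pt "0.35 0.12 -1 0 0 0 0"

```text
clock: 27.65
position: [0.543, -0.1611, 0.2477]
ee_rot: [-0.111, -3.14, -0.002]
force: [0.6, -0.3, -4.3]
width: 0.456
gripper_force: 55.0
```

>>> carry_out --pt "0.35 0.12 -1 0 0 0 0" --pt "0.35 0.12 -1 0 0 0 0" --pt "0.35 0.12 -1 0 0 0 0" --pt "0.35 0.12 -1 0 0 0 0" --pt "0.35 0.12 -0.5 0 0 0 0" --pt "0.35 0 0 0 0 0 0" --pt "0.35 0 0 0 0 0 0"

```text
clock: 28.35
position: [0.5216, -0.2693, 0.2486]
ee_rot: [0.109, 3.138, 0.004]
force: [0.7, 0.6, -3.7]
width: 0.453
gripper_force: 55.0
```

Run:
```python
from h import *
R,p=pose();print(p,R[:,2].round(4));plan(target(-.07,0,1),[.5178,-.2956,.05])
```

```text
[ 0.52157539 -0.26933824  0.24864053] [ 0.0017  0.0026 -1.    ]
turn(units) [0.03 0.01 0.  ] shift after turn(units) [ 0.08 -1.06  7.95] shift before turn [ 0.09 -1.08  7.94]
```

>>> carry_out --pt "0.35 0.04 -0.53 0.6 0.03 0 0" --pt "0.35 0.04 -0.53 1 0 0 0" --pt "0.35 0 0 1 0 0 0" --pt "0.35 0 0 1 0 0 0" --pt "0.35 0 0 1 0 0 0" --pt "0.35 0 0 1 0 0 0" --pt "0.35 0 0 1 0 0 0" --pt "0.35 0 0 0.9 0 0 0"

```text
clock: 29.15
position: [0.5179, -0.2962, 0.0594]
ee_rot: [0.107, 3.139, -0.001]
force: [-0.5, -0.1, -3.5]
width: 0.455
gripper_force: 55.0
```

>>> carry_out --pt "0.35 0 0 0 0 0 0" --pt "0.35 0 0 0 0 0 0"

```text
clock: 29.35
position: [0.5184, -0.2962, 0.0614]
ee_rot: [0.108, 3.138, -0.001]
force: [0.8, 0.9, -4.0]
width: 0.454
gripper_force: 55.0
```

Run:
```python
from h import *
R,p=pose();print(p,R[:,2].round(4),arm.observe()["force"]);plan(target(-.07,0,1),[.5178,-.2956,.0285])
```

```text
[ 0.51836426 -0.29621664  0.06135257] [ 1.2e-03 -6.0e-04 -1.0e+00] [ 0.79332672  0.85440021 -3.96249888]
turn(units) [-0.01  0.01  0.01] shift after turn(units) [0.02 0.02 1.31] shift before turn [0.03 0.02 1.31]
```

>>> carry_out --pt "0.35 0 0 0.4 0 0 0" --pt "0.35 0 0 0.4 0 0 0" --pt "0.35 0 0 0.25 0 0 0" --pt "0.35 0 0 0.12 0 0 0" --pt "0.35 0 0 0.08 0 0 0" --pt "0.35 0 0 0 0 0 0" --pt "0.35 0 0 0 0 0 0"

```text
clock: 30.05
position: [0.5187, -0.2969, 0.0307]
ee_rot: [0.11, 3.137, -0.002]
force: [0.3, 0.1, -4.2]
width: 0.453
gripper_force: 55.0
```

Run:
```python
from h import *
print(pose()[1],arm.observe()["force"])
```

```text
[ 0.51869339 -0.29687843  0.03066851] [ 0.2548528   0.13418439 -4.16218183]
```

Still carrying the weight (−4.2 N), so I lower in 1 mm steps.

>>> carry_out --pt "0.35 0 0 0.05 0 0 0" --pt "0.35 0 0 0.04 0 0 0" --pt "0.35 0 0 0 0 0 0" --pt "0.35 0 0 0 0 0 0"

```text
clock: 30.45
position: [0.5186, -0.2969, 0.0283]
ee_rot: [0.11, 3.137, -0.002]
force: [0.2, -0.2, -2.2]
width: 0.456
gripper_force: 55.0
```

>>> carry_out --pt "0.35 0 0 0.03 0 0 0" --pt "0.35 0 0 0 0 0 0" --pt "0.35 0 0 0 0 0 0"

```text
clock: 30.75
position: [0.5186, -0.2969, 0.0282]
ee_rot: [0.11, 3.137, -0.003]
force: [-3.5, 0.4, 7.1]
width: 0.453
gripper_force: 55.0
```

Contact with the pad. I release and rise straight up.

>>> carry_out --pt "0.7 0 0 0 0 0 0" --pt "1 0 0 0 0 0 0" --pt "1 0 0 0 0 0 0" --pt "1 0 0 0 0 0 0" --pt "1 0 0 0 0 0 0" --pt "1 0 0 0 0 0 0" --pt "1 0 0 0 0 0 0" --pt "1 0 0 -0.3 0 0 0"

```text
clock: 31.55
position: [0.5178, -0.2967, 0.0343]
ee_rot: [0.11, 3.139, -0.001]
force: [-0.8, 0.2, -1.3]
width: 1.0
gripper_force: 0.0
```

>>> carry_out --pt "1 0 0 -0.7 0 0 0" --pt "1 0 0 -0.8 0 0 0" --pt "1 0 0 -1 0 0 0" --pt "1 0 0 -1 0 0 0" --pt "1 0 0 -1 0 0 0" --pt "1 0 0 -1 0 0 0" --pt "1 0 0 -1 0 0 0" --pt "1 0 0 -1 0 0 0"

```text
clock: 32.35
position: [0.5182, -0.2961, 0.2252]
ee_rot: [0.109, 3.137, -0.003]
force: [0.0, 0.8, 0.2]
width: 0.998
gripper_force: 0.0
```

>>> carry_out --pt "1 1 0 0 0 0 0" --pt "1 1 0 0 0 0 0" --pt "1 1 1 0 0 0 0" --pt "1 0 1 0 0 0 0" --pt "1 0 0 0 0 0 0" --pt "1 0 0 0 0 0 0"

```text
clock: 32.95
position: [0.4472, -0.2413, 0.2236]
ee_rot: [0.108, 3.136, -0.005]
force: [0.4, -1.2, 0.1]
width: 0.998
gripper_force: 0.0
```

```bash
python3 mal.py
python3 - <<'E'
from h import *
d=arm.get_image("top");P=cloud(d);sc=arm.get_image("scene");Q=cloud(sc)
def st(n,m):
    q=P[m];print(n,len(q),np.median(q[:,2]).round(4) if len(q) else "",cv2.minAreaRect((q[:,:2]*1000).astype(np.float32)) if len(q)>5 else "")
n=np.hypot(P[...,0]-.61,P[...,1]-.175)<.05
st("cap",n&(P[...,2]>.155))
m=(abs(P[...,0]-.52)<.04)&(abs(P[...,1]+.294)<.04);st("mallet top",m&(P[...,2]>.08)&(P[...,2]<.1))
hs=cv2.cvtColor(d["pixels"],cv2.COLOR_RGB2HSV);b=(cv2.inRange(hs,(3,90,40),(17,255,255))>0)&(np.hypot(P[...,0]-.6,P[...,1]-.168)<.06)&(P[...,2]<.07);st("plate",b)
K=sc["mtx"];c=sc["R"]@np.array([.6098,.1735,.056])+sc["t"];u,v=int(round(K[0,0]*c[0]/c[2]+K[0,2])),int(round(K[1,1]*c[1]/c[2]+K[1,2]))
print(Q[v-2:v+3,u-2:u+3,2].round(3))
E
```

```text
p [ 0.4472 -0.2413  0.2236] yaw -0.0686 zaxis [ 0.003 -0.003 -1.   ] j [ 1.12  0.41 -0.96  1.81  0.37  1.12  1.53]
top 882 0.08784049686879607 ((506.4294738769531, -296.6359558105469), (39.95780563354492, 20.565765380859375), 85.0134048461914)
handle 1925 ((436.5767517089844, -292.6476135253906), (24.474611282348633, 109.97978210449219), 85.64900207519531)
body 25 [[0.4963, -0.314, 0.0359], [0.5267, -0.276, 0.0687]]
pad [[0.3444, -0.3746, 0.003], [0.5557, -0.2049, 0.0077]]
cap 207 0.1628 ((610.5559692382812, 175.09475708007812), (33.37299346923828, 33.374908447265625), 0.405784547328949)
mallet top 252 0.0871 ((519.8342895507812, -294.3293151855469), (39.297447204589844, 38.70552062988281), 28.572547912597656)
plate 418 0.0492 ((602.0267944335938, 166.36720275878906), (77.3021240234375, 56.62152862548828), 35.197227478027344)
[[0.045 0.05  0.048 0.047 0.046]
 [0.053 0.054 0.054 0.054 0.048]
 [0.053 0.054 0.055 0.055 0.056]
 [0.051 0.053 0.058 0.054 0.054]
 [0.051 0.053 0.051 0.057 0.054]]
```

Everything checks out: the mallet is upright on the pad, the cap is back up at 164 mm, the plate is seated and the flange is down.

```bash
python3 -c "
from cell import arm
print(arm.sign_off())"
```

```text
the job is handed in; nothing more can be done
None
```

The job is done and handed in at about 33 s: the plate is seated in the nest, two blows drove the insert's flange down (the second reading 95 N at the wrist against the 120 N limit), the punch is back up, and the mallet stands upright on its pad.

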